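# Cull the damaged strip carriers and load the warmer

## Robot

A 7-joint arm with a two-finger parallel gripper is mounted at the origin on the work surface. World frame = base frame: x ahead of the robot, y to its left, z up, the work surface at z = 0. Lengths are in mm, angles in rad, forces in N, time in s.
With the tool pointing down it reaches from about 425 to 875 mm from the base axis. Payload 9.9 kg.
Tool frame: the origin (TCP) lies between the finger pads; the fingertips stand 11 mm ahead of it and the grasp point (between the pads) lies 8 mm behind it (bot.tips_ahead is the distance from the TCP to the fingertips, in mm); z points along the fingers, y is the line along which they close (so a half turn about z gives the same grasp; the last joint's range is limited). The gripper opens to 85 mm and grips with 20 to 120 N. Pads are 22 mm wide; open, the fingers measure 114 mm over their backs; the gripper's body (76 mm by 85 mm) begins 54 mm behind the grasp point. The pads swing forward as they close: fully open they stand 13 mm farther back than shut.
Start: joints at [-1.238, 0.576, 0.025, 1.437, -0.015, 1.129, -0.057], TCP at [273.258, 617.219, 242.289] pointing down, gripper open.
Joint ranges: [-2.76, 2.76], [-0.34, 2.15], [-1.52, 1.57], [0.19, 2.46], [-1.09, 4.23], [0.17, 1.99], [-2.82, 2.82]. Speed limits (rad/s): [2.22, 2.22, 3.01, 3.01, 3.14, 3.14, 3.14].

## Interface

Orientations are given as a rotation vector (axis times angle).
In Python, from plant import bot gives the robot as it stands.
- The arm moves only by the tool step_arm, never from a script. Its argument "plan" is a list of rows, each a list of 6 numbers: the shift along the tool's x, y, z scaled (see below), then the turn, a rotation vector about the tool's x, y, z scaled (see below). A call has 1 to 20 rows; each row is the pose to reach, as a shift and turn from the pose commanded when the call began, along the tool's axes at that moment; what a row does not reach only later rows make up. The controller multiplies each number of a shift by 0.12 m and each number of a turn by pi/2 rad. A row lasts 1/12 s, in which the tool goes at most 41.7 mm and 7.16 degrees, less where a joint would pass 70% of its speed; a pose out of reach is approached as far as the arm can. A call with a number of a shift or a turn outside -1 to 1 is refused whole. A call with a gripper value outside its range is refused whole. "hand" is the opening, from -1 (shut) to 1 (fully open), set as the call begins (left out, the last holds). The fingers move at their own pace and stop on an object; "squeeze" is the grip in N (left out, the last holds). Time passes only in rows, so rows that repeat a pose let the fingers close. It gives the time, the measured TCP pose, the force, the opening and the grip force at its end, in the units of the state.
- bot.state(): the state, without advancing time (a new reading comes with each control period).
- bot.camera(name): name is "scene" or "top"; returns (picture, depth): 400x640x3 uint8, red, green, blue; 400x640 float32, mm along the optical axis (not along the pixel's ray), 0 where there is no reading.
- bot.camera_model(name): a dict with "vfov" (degrees; the focal length in pixels is half the picture's height over the tangent of half this angle, whatever the lens; pixels are square), "cx", "cy" (the principal point, pixels), "origin" and "attitude" of the camera in the world. Camera axes: x right, y up, looking along -z (the intrinsics and any distortion apply to the point x, -y, -z); pixel columns grow to the right and rows downward; lengths in mm; the calibration is good to about 2 mm. A picture is of the moment at which its call begins. camera_model takes no time and is no camera call.
- bot.close_job(): hands the job in; it is judged then, once.
The state is a dict: "t": time; "joint_pos": joint angles; "joint_velocities": joint speeds; "joint_efforts": joint torques, N m; "eef_pos": TCP position; "tool_rot": TCP orientation; "force": force on the tool from outside, world axes, zero at the start; "moment": the same for the moment, N m; "width": opening from 0.0 (shut) to 1.0 (fully open); "finger_force": force on a finger pad.
Only numpy, scipy, OpenCV 4.12 (cv2) and the standard library are available. Lean on these libraries where they do the work, as an engineer would, in place of code of your own. Each camera call takes 0.05 s, during which the arm holds its last target. There are 200 camera calls.

## Task

Put every short, chipped or bent carrier of the batch into the grey scrap bin. Draw the warmer's tray fully out, put each sound carrier upright, wells up and lengthwise, in a compartment of its own, and push it snug against both of that compartment's stops: the end wall at the handle and the side wall nearer the robot. Only when all the sound ones sit so, slide the tray fully home; they must still be snug against their stops at the end, and leave the bottle, the tip box and the tube rack alone.

Things in the scene. Friction and masses are not known exactly. Their poses are not given: they have to be found in the camera images.
- carrier_a: a sound tube-strip carrier: plain aluminium bar 66 mm long (its x), 24 mm wide (its y), 26 mm tall, straight and square, with four dark round wells along its top (+z); origin at the centre of its underside, on the bench at the start. All sound carriers are alike; some may be absent.
- carrier_b: a sound tube-strip carrier: plain aluminium bar 66 mm long (its x), 24 mm wide (its y), 26 mm tall, straight and square, with four dark round wells along its top (+z); origin at the centre of its underside, on the bench at the start. All sound carriers are alike; some may be absent.
- carrier_c: a sound tube-strip carrier: plain aluminium bar 66 mm long (its x), 24 mm wide (its y), 26 mm tall, straight and square, with four dark round wells along its top (+z); origin at the centre of its underside, on the bench at the start. All sound carriers are alike; some may be absent.
- carrier_d: a sound tube-strip carrier: plain aluminium bar 66 mm long (its x), 24 mm wide (its y), 26 mm tall, straight and square, with four dark round wells along its top (+z); origin at the centre of its underside, on the bench at the start. All sound carriers are alike; some may be absent.
- carrier_short: a carrier sawn short: a straight bar only 44 mm long (its x), three wells, origin at the middle; aluminium, 24 mm wide, 26 mm tall, wells on top (+z), origin on its underside. A reject. May be absent.
- carrier_stub: a carrier broken off to a stub: a straight bar only 34 mm long (its x), two wells, origin at the middle; aluminium, 24 mm wide, 26 mm tall, wells on top (+z), origin on its underside. A reject. May be absent.
- carrier_chipped: a carrier with a broken corner: 66 mm long (its x, -33 to +33 mm), but a 22 by 14 mm piece is gone over the full height at its +x, +y corner, leaving a 10 mm wide tongue (y -12 to -2 mm) from x = 11 to 33 mm; three wells; origin at the centre of the whole outline; aluminium, 24 mm wide, 26 mm tall, wells on top (+z), origin on its underside. A reject. May be absent.
- carrier_bent: a carrier bent in the middle: two straight 35 mm halves along its x that meet at a 23 degree (0.4 rad) angle at the origin, the ends turned to -y; aluminium, 24 mm wide, 26 mm tall, wells on top (+z), origin on its underside. A reject. May be absent.
- warmer: the strip warmer, a low white bench instrument, 250 mm wide (x), 170 mm deep (y 0 to 170 mm) and 95 mm tall, fixed. Origin at bench level in the middle of its front face, which looks along its -y. A slot in that face, under a roof whose underside is 64 mm above the bench, takes the tray. A flat 11 mm high base reaches 120 mm out in front of the face, under the tray.
- tray (a joint): the grey sliding loading tray of the warmer: 0 = fully home (inside), 0.11 m = fully drawn out along the warmer's -y. It starts part way. It slides with about 3 N and stays where left.
- tray_floor (a point): centre of the tray's floor, on its upper face (20 mm above the bench); axes as the warmer's: x across the four compartments, y into the warmer. Walls 4 mm thick, 8 mm high stand on it: five along y, centred at x = -100, -50, 0, 50, 100 mm, two along x, centred at y = -47 and +47 mm, so each compartment is 46 mm (x) by 90 mm (y) inside.
- tray_corner (a point): stop corner of the first compartment (nearest the robot), at floor level: x = -98, y = -45 mm from tray_floor, same axes; the others follow every 50 mm along x. In each compartment the stops, marked by a bright steel line on top, are the wall at its -x side (nearer the robot) and the wall at its -y end (the handle end).
- tray_handle (a point): middle of the top edge of the tray's upright white handle plate, 50 mm wide (x), 12 mm thick (y) and 48 mm tall, top 61 mm above the bench, standing 60 mm clear of the tray's handle-end wall; pinch it across its thickness from above to draw or push the tray. Axes as the tray's.
- scrap_bin: grey open scrap bin, outside 240 mm (x) by 150 mm (y), 50 mm tall, walls and floor 4 mm thick, fixed; origin at the centre of its underside
- wash_bottle: bystander: white bottle, 60 mm across, 150 mm tall, origin under its centre
- tip_box: bystander: blue pipette-tip box, 82 by 117 mm, 57 mm tall, origin under its centre
- tube_rack: bystander: orange tube rack, 50 by 110 mm, 57 mm tall with its tubes, origin under its centre

How it is judged:
By the outcome, as a careful person would: the job done as asked, in the order asked, and still so for the second after the job is handed in, with the robot touching nothing.
Of carrier_a, carrier_b, carrier_c, carrier_d only 3 to 4 are there at a start; the rules pass over those that are not, and their reading is None.
Of carrier_short, carrier_stub, carrier_chipped, carrier_bent only 3 to 4 are there at a start; the rules pass over those that are not, and their reading is None.
At some moment in a run one of carrier_a, carrier_b, carrier_c, carrier_d, carrier_short, carrier_stub, carrier_chipped, carrier_bent may be knocked a few centimetres aside while the robot is not near it.
Once in a run the grip may slacken for a moment while it holds something.
It also fails if it takes over 208 s, if anything falls off the work surface, if the arm or the gripper's body presses on something with over 40 N, if the wrist force passes 120 N, or if a joint passes its speed limit or range.

## Working session

There is one attempt and no reset: what is moved stays moved. The work goes in short steps, Python scripts to look and compute and a tool call to move; the robot and the scene stay as the last step left them, time stands still between calls to the robot, and variables do not carry over. Pictures are saved under pics/ and viewed, at most 14 in all, crops included, and the job is handed in when it is done.

Besides the shell and the picture viewer there is one more tool, called after "Emit:" as name([rows], argument=value, ...), one row to a line, values as JSON. step_arm: Moves the arm, as the interface text tells. Shifts and turns lie within -1 to 1; 1 stands for 0.12 m of shift or pi/2 rad of turn. Its arguments: {"type":"object","properties":{"plan":{"type":"array","items":{"type":"array","items":{"type":"number"}}},"hand":{"type":"number"},"squeeze":{"type":"number"}},"required":["plan"]}

```bash
ls; mkdir -p pics; cat > h.py <<'E'
import numpy as np,cv2
from plant import bot
from scipy.spatial.transform import Rotation as R
def cam(n):
    m=bot.camera_model(n); im,d=bot.camera(n); return im,d,m
def pts(d,m):
    f=200/np.tan(np.radians(m['vfov'])/2)
    v,u=np.mgrid[0:d.shape[0],0:d.shape[1]]
    P=np.stack([(u-m['cx'])/f*d,-(v-m['cy'])/f*d,-d],-1)
    a=np.array(m['attitude']); A=a if a.shape==(3,3) else R.from_rotvec(a).as_matrix()
    return P@A.T+np.array(m['origin'])
E
python3 - <<'E'
from h import *
for n in('scene','top'):
    im,d,m=cam(n); print(m); cv2.imwrite(f'pics/{n}0.png',im[...,::-1]); np.savez(f'{n}0.npz',im=im,d=d,P=pts(d,m))
s=bot.state(); print({k:np.round(v,3) for k,v in s.items()})
E
```

```text
pics
{'vfov': 42.960231586600216, 'cx': 320.63359431316985, 'cy': 199.00887179577776, 'origin': array([1341.20369958, -635.19969124,  851.68255872]), 'attitude': array([0.80035038, 0.38677558, 0.80397501])}
{'vfov': 47.67522894585258, 'cx': 329.09949109104156, 'cy': 202.85073705571054, 'origin': array([ 396.70699527,  -38.12261634, 1119.64922437]), 'attitude': array([ 0.16091884, -0.16377381, -1.53616425])}
{'t': np.float64(0.1), 'joint_pos': array([-1.238,  0.576,  0.025,  1.438, -0.015,  1.129, -0.057]), 'joint_velocities': array([ 0.   , -0.002,  0.002, -0.001, -0.002, -0.   ,  0.002]), 'joint_efforts': array([ 6.0000e-03, -7.6731e+01,  2.2580e+00, -2.8660e+01,  1.6000e-02,
        9.0000e-03, -0.0000e+00]), 'eef_pos': array([273.099, 616.857, 241.522]), 'tool_rot': array([-6.500e-01, -3.073e+00,  2.000e-03]), 'force': array([-0.535,  0.147,  0.127]), 'moment': array([ 0.02 , -0.03 ,  0.011]), 'finger_force': np.float64(0.0), 'width': np.float64(1.0)}
```

View pics/top0.png

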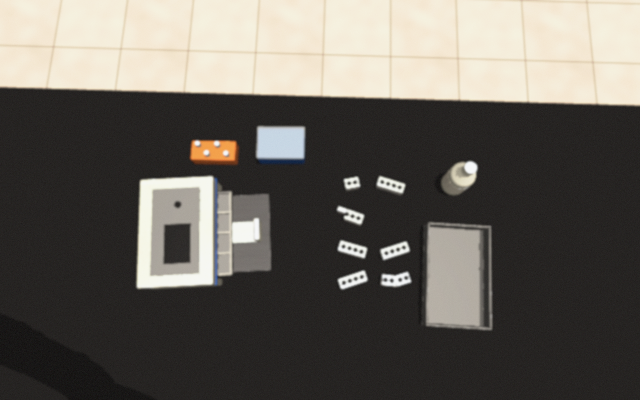

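View pics/scene0.png

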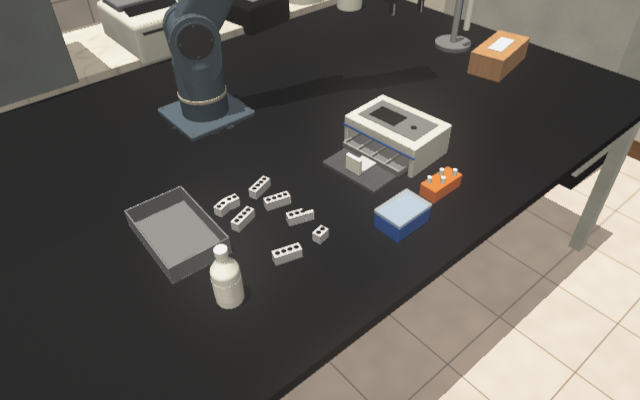

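```bash
cat >> h.py <<'E'
def carriers(im,P,zlo=14,zhi=36,box=None):
    g=im.min(-1); Z=P[...,2]
    M=((g>120)&(Z>zlo)&(Z<zhi)).astype(np.uint8)
    # fill wells: all points at top height
    M2=((Z>zlo)&(Z<zhi)&(im.max(-1)>0)).astype(np.uint8)
    n,L,st,c=cv2.connectedComponentsWithStats(M2)
    out=[]
    for i in range(1,n):
        if 40<st[i,4]<2000:
            q=P[L==i]; r=cv2.minAreaRect(q[:,:2].astype(np.float32))
            (x,y),(w,h),a=r
            if w<h: w,h,a=h,w,a+90
            out.append((c[i].round(),st[i,4],np.round([x,y,np.median(q[:,2])],1),round(w,1),round(h,1),round((a+90)%180-90,1),q[:,:2].mean(0).round(1)))
    return out
E
python3 - <<'E'
from h import *
for n in('top','scene'):
    z=np.load(f'{n}0.npz'); im,P=z['im'],z['P']
    print(n)
    for o in carriers(im,P): print(*o)
z=np.load('top0.npz');P=z['P']
for u,v in [(255,230),(268,200),(268,268),(205,185),(205,280),(140,182),(140,285),(225,200),(225,265),(458,275),(428,226),(489,228),(487,326),(426,325),(300,350),(600,250),(240,232),(255,222),(256,238),(281,143),(470,168)]: print(u,v,P[v,u].round(1),z['im'][v,u])
E
```

```text
top
[219. 159.] 144 [731.8 247.3  26.5] 116.6 41.2 -68.3 [732.7 242.3]
[282. 160.] 108 [733.3  86.   27. ] 114.1 4.7 -87.3 [733.  86.]
[449. 187.] 69 [ 680.4 -337.1   27.4] 59.4 24.5 42.0 [ 676.  -333.8]
[352. 183.] 144 [681.4 -92.6  24.8] 34.2 25.4 -76.1 [680.5 -92.5]
[391. 185.] 277 [ 679.5 -189.3   24.9] 65.7 24.9 74.1 [ 678.6 -188.7]
[229. 232.] 1747 [550.1 185.1  19.5] 204.5 102.3 4.8 [548.  204.8]
[352. 215.] 225 [599.5 -88.5  25.2] 65.3 24.4 72.0 [598.5 -93. ]
[425. 275.] 191 [ 462.4 -271.2   24.6] 237.4 2.4 -2.0 [ 459.5 -271.1]
[480. 266.] 388 [ 489.  -401.2   25.4] 268.7 118.0 28.4 [ 482.7 -403.5]
[352. 249.] 280 [516.6 -96.5  25.2] 65.6 24.5 75.5 [515.9 -96.3]
[395. 250.] 278 [ 516.2 -199.3   25.4] 66.4 24.1 -70.6 [ 515.6 -199. ]
[353. 279.] 284 [443.  -98.4  25.1] 65.2 23.9 -70.2 [442.9 -98.4]
[396. 279.] 289 [ 446.1 -201.6   25. ] 68.3 28.7 -83.4 [ 446.  -200.7]
scene
[280.  16.] 949 [-456.9  686.1   26.1] 683.2 191.1 80.0 [-445.1  644.8]
[574.  19.] 737 [ 361.4 1519.7   24.4] 598.0 92.5 7.1 [ 409.1 1524.1]
[453.  40.] 45 [209.9 982.8  22. ] 51.5 23.3 -66.1 [209.4 987.9]

[... 1215 characters left out ...]
94.3] [246 247 243]
140 182 [673.8 448.   -4.1] [189 186 170]
140 285 [413.6 377.9  95.8] [246 247 238]
225 200 [628.6 222.4  17.2] [173 168 159]
225 265 [468.1 210.1  17.9] [175 168 160]
458 275 [ 461.1 -356.9    2. ] [178 172 162]
428 226 [ 571.9 -274.4   52.4] [123 118 112]
489 228 [ 572.1 -421.7   47.4] [116 112 107]
487 326 [ 343.7 -413.3   28.8] [64 62 59]
426 325 [ 340.4 -277.5   -1.9] [95 92 86]
300 350 [274.9  22.   -1.1] [38 36 35]
600 250 [ 532.7 -712.5   -1. ] [38 35 35]
240 232 [549.3 179.3  18.7] [246 247 242]
255 222 [568.6 137.4  59.1] [244 245 245]
256 238 [530.8 133.1  56.7] [240 241 241]
281 143 [768.4  86.1  55.6] [198 214 227]
470 168 [ 689.9 -349.1  148.5] [246 247 248]
```

```bash
python3 - <<'E'
from h import *
print(bot.tips_ahead)
z=np.load('top0.npz');P=z['P'];im=z['im'];Z=P[...,2]
roi=np.zeros(Z.shape,bool); roi[165:300,130:280]=1
q=P[roi&(Z>88)&(Z<102)][:,:2].astype(np.float32); print('roof',cv2.minAreaRect(q),np.median(P[roi&(Z>88)&(Z<102)][:,2]))
# front edge line fit: min y per row
M=roi&(Z>88)&(Z<102); L=[]
for v in range(185,285):
    us=np.where(M[v])[0]
    if len(us): L.append(P[v,us.max(),:2])
L=np.array(L); print('edge',np.polyfit(L[:,0],L[:,1],1),np.polyval(np.polyfit(L[:,0],L[:,1],1),550))
q=P[roi&(Z>52)&(Z<68)&(P[...,1]<200)][:,:2]; print('handle',cv2.minAreaRect(q.astype(np.float32)),q.mean(0),len(q))
m=roi&(Z>3)&(Z<16)&(P[...,1]<215); print('base',cv2.minAreaRect(P[m][:,:2].astype(np.float32)),P[m][:,2].mean())
m=roi&(Z>15)&(Z<32)&(P[...,1]<225); q=P[m][:,:2]; print('tray',cv2.minAreaRect(q[(q[:,1]>190)].astype(np.float32)))
z=np.load('top0.npz');b=(P[...,1]<-255)&(P[...,1]>-450)&(P[...,0]<600)&(P[...,0]>300)&(Z>44)&(Z<58); print('bin',cv2.minAreaRect(P[b][:,:2].astype(np.float32)))
cr=cv2.resize(im[170:300,190:280,::-1],None,fx=6,fy=4.5,interpolation=2)
cv2.imwrite('pics/c.png',cr)
E
```

```text
11.0
roof ((539.592041015625, 311.5850830078125), (250.0401611328125, 170.7516632080078), 4.665431022644043) 95.09362415265855
edge [7.35983688e-02 1.87461615e+02] 227.94071747365422
handle ((553.924072265625, 132.8780517578125), (50.54011154174805, 12.280664443969727), 4.989184379577637) [554.50342047 132.4672859 ] 115
base ((556.2127685546875, 153.3328399658203), (332.84014892578125, 135.37631225585938), 2.8949196338653564) 9.997829117566818
tray ((536.0221557617188, 207.56591796875), (227.58103942871094, 34.68464660644531), 0.0832405611872673)
bin ((460.94158935546875, -345.7642822265625), (152.50770568847656, 240.3910369873047), 88.02215576171875)
```

View pics/c.png

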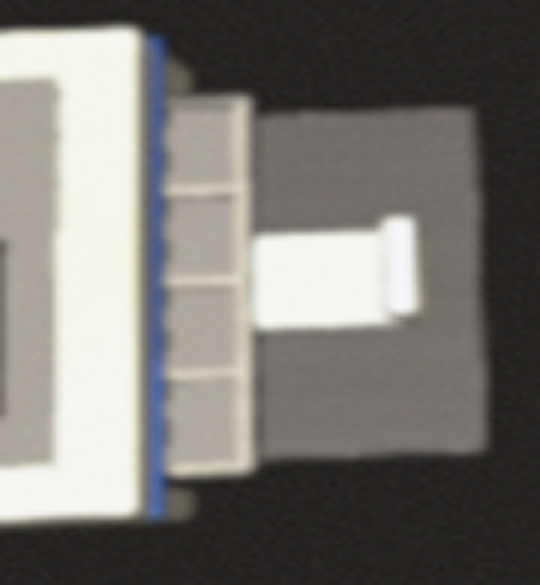

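```bash
cat >> h.py <<'E'
def cur():
    s=bot.state(); r=R.from_rotvec(s['tool_rot']).as_matrix()
    return np.array(s['eef_pos']),r,s
def want(r,yawy):  # tool-down rotation with tool y axis at yaw (deg), nearest modulo 180
    c=[]
    for a in (yawy,yawy+180):
        t=np.radians(a); y=np.array([np.cos(t),np.sin(t),0]); z=np.array([0,0,-1.]); c.append(np.stack([np.cross(y,z),y,z],1))
    return max(c,key=lambda m:np.trace(r.T@m))
def plan(wps,flip=False,vmax=40.):
    """wps: list of calls-agnostic waypoints (x,y,z,yawy); prints calls with (row, repeat)"""
    p,r,s=cur(); call=[]; p0,r0=p,r
    for w in wps:
        t=np.array(w[:3],float); rt=want(r,w[3])
        if flip: rt=rt@np.diag([-1,-1,1.]); flip=False
        k=1
        while True:
            f=np.linspace(0,1,k+1)[1:]
            rv=R.from_matrix(r.T@rt).as_rotvec()
            seg=[(p+(t-p)*a, r@R.from_rotvec(rv*a).as_matrix()) for a in f]
            ok=True; out=[]; q0,s0,cnt=p0,r0,sum(n for _,n in call); pp,rr=p,r; C=list(call)
            for x,m in seg:
                d=s0.T@(x-q0)/120; tn=R.from_matrix(s0.T@m).as_rotvec()/(np.pi/2)
                n=max(int(np.ceil(np.linalg.norm(x-pp)/vmax)),int(np.ceil(np.degrees(np.linalg.norm(R.from_matrix(rr.T@m).as_rotvec()))/7)),1)
                if np.abs(d).max()>1 or cnt+n>20:
                    out.append(C); C=[]; q0,s0=pp,rr; cnt=0
                    d=s0.T@(x-q0)/120; tn=R.from_matrix(s0.T@m).as_rotvec()/(np.pi/2)
                    if np.abs(d).max()>1 or n>20: ok=False;break
                C.append((np.round(np.r_[d,tn],3).tolist(),n)); cnt+=n; pp,rr=x,m
            if ok: break
            k+=1
        for o in out:
            if o: show(o)
        call=C; p0,r0=q0,s0; p,r=t,rt
    show(call)
def show(c):
    print('CALL');
    for v,n in c: print('  ',[0.0 if abs(a)<.0011 else a for a in v],'x',n)
W0=np.array([546.5,226.9]); WY=np.radians(4.67)
def wp(x,y):
    c,s=np.cos(WY),np.sin(WY); return W0+[c*x-s*y,s*x+c*y]
def st():
    s=bot.state(); print('t',round(float(s['t']),2),'pos',np.round(s['eef_pos'],1),'yawy',round(float(np.degrees(np.arctan2(*R.from_rotvec(s['tool_rot']).as_matrix()[[1,0],1]))),1),'F',np.round(s['force'],1),'w',round(float(s['width']),3),'ff',round(float(s['finger_force']),1),'j',np.round(s['joint_pos'],2))
E
python3 -c "
from h import *
plan([(553.9,132.9,130,94.67),(553.9,132.9,50,94.67)])"
```

```text
CALL
   [-0.943, -0.685, 0.233, 0.0, 0.0, -0.079] x 4
CALL
   [-0.851, -0.797, 0.233, 0.0, 0.0, -0.079] x 4
CALL
   [-0.745, -0.896, 0.233, 0.0, 0.0, -0.079] x 4
CALL
   [-0.628, -0.982, 0.233, 0.0, 0.0, -0.079] x 4
   [-0.628, -0.982, 0.899, 0.0, 0.0, -0.079] x 2
```

Emit:
step_arm([
  [-0.943,-0.685,0.233,0,0,-0.079],
  [-0.943,-0.685,0.233,0,0,-0.079],
  [-0.943,-0.685,0.233,0,0,-0.079],
  [-0.943,-0.685,0.233,0,0,-0.079],
  [-0.943,-0.685,0.233,0,0,-0.079],
])

```text
t: 0.52
eef_pos: [347.1, 490.7, 213.5]
tool_rot: [0.469, 3.105, -0.007]
force: [0.4, -0.4, -0.2]
width: 1.0
finger_force: 0.0
```

Emit:
step_arm([
  [-0.851,-0.797,0.233,0,0,-0.079],
  [-0.851,-0.797,0.233,0,0,-0.079],
  [-0.851,-0.797,0.233,0,0,-0.079],
  [-0.851,-0.797,0.233,0,0,-0.079],
])

```text
t: 0.85
eef_pos: [416.1, 370.0, 185.4]
tool_rot: [0.272, 3.129, -0.005]
force: [-0.1, -1.3, 0.0]
width: 1.005
finger_force: 0.0
```

Emit:
step_arm([
  [-0.745,-0.896,0.233,0,0,-0.079],
  [-0.745,-0.896,0.233,0,0,-0.079],
  [-0.745,-0.896,0.233,0,0,-0.079],
  [-0.745,-0.896,0.233,0,0,-0.079],
])

```text
t: 1.18
eef_pos: [486.0, 248.9, 157.4]
tool_rot: [-0.078, -3.141, 0.005]
force: [-0.9, -0.2, -0.4]
width: 1.0
finger_force: 0.0
```

```bash
python3 -c "
from h import *
st();plan([(553.9,132.9,130,94.67),(553.9,132.9,50,94.67)])"
```

```text
t 1.18 pos [486.  248.9 157.4] yawy 87.2 F [-0.9 -0.2 -0.4] w 1.0 ff 0.0 j [-0.52  0.48 -0.06  1.89  0.04  0.78  0.92]
CALL
   [-0.613, -0.937, 0.231, -0.002, 0.0, -0.083] x 4
   [-0.613, -0.935, 0.898, -0.002, 0.0, -0.083] x 2
```

Emit:
step_arm([
  [-0.613,-0.937,0.231,0,0,-0.083],
  [-0.613,-0.937,0.231,0,0,-0.083],
  [-0.613,-0.937,0.231,0,0,-0.083],
  [-0.613,-0.937,0.231,0,0,-0.083],
  [-0.613,-0.937,0.231,0,0,-0.083],
  [-0.613,-0.935,0.898,0,0,-0.083],
  [-0.613,-0.935,0.898,0,0,-0.083],
  [-0.613,-0.935,0.898,0,0,-0.083],
  [-0.613,-0.935,0.898,0,0,-0.083],
])

```text
t: 1.93
eef_pos: [550.6, 140.0, 49.6]
tool_rot: [0.137, -3.134, 0.001]
force: [0.7, 0.2, 1.2]
width: 0.998
finger_force: 0.0
```

Emit:
step_arm([
  [0,0,0,0,0,0],
  [0,0,0,0,0,0],
  [0,0,0,0,0,0],
  [0,0,0,0,0,0],
  [0,0,0,0,0,0],
  [0,0,0,0,0,0],
  [0,0,0,0,0,0],
  [0,0,0,0,0,0],
  [0,0,0,0,0,0],
  [0,0,0,0,0,0],
  [0,0,0,0,0,0],
  [0,0,0,0,0,0],
], hand=-1, squeeze=50)

```text
t: 2.93
eef_pos: [552.7, 138.4, 51.6]
tool_rot: [-0.133, 3.138, -0.0]
force: [-0.7, -1.9, 8.0]
width: 0.125
finger_force: 50.4
```

```bash
python3 -c "
from h import *
st()"
```

```text
t 2.93 pos [552.7 138.4  51.6] yawy 94.9 F [-0.7 -1.9  8. ] w 0.125 ff 50.4 j [-0.27  0.65 -0.08  1.92  0.09  0.57  1.24]
```

Emit:
step_arm([
  [0,-0.08,0,0,0,0],
  [0,-0.16,0,0,0,0],
  [0,-0.24,0,0,0,0],
  [0,-0.32,0,0,0,0],
  [0,-0.4,0,0,0,0],
  [0,-0.45,0,0,0,0],
  [0,-0.5,0,0,0,0],
  [0,-0.5,0,0,0,0],
  [0,-0.5,0,0,0,0],
])

```text
t: 3.68
eef_pos: [557.6, 78.1, 51.6]
tool_rot: [-0.133, 3.138, -0.001]
force: [-1.3, -2.2, 8.9]
width: 0.126
finger_force: 50.6
```

```bash
python3 -c "
from h import *
st()"
```

```text
t 3.68 pos [557.6  78.1  51.6] yawy 94.8 F [-1.3 -2.2  8.9] w 0.126 ff 50.6 j [-0.16  0.65 -0.09  1.94  0.11  0.56  1.33]
```

Emit:
step_arm([
  [0,-0.05,0,0,0,0],
  [0,-0.1,0,0,0,0],
  [0,-0.15,0,0,0,0],
  [0,-0.2,0,0,0,0],
  [0,-0.2,0,0,0,0],
  [0,-0.2,0,0,0,0],
])

```text
t: 4.18
eef_pos: [559.2, 58.4, 51.6]
tool_rot: [-0.138, 3.138, 0.006]
force: [-4.0, 9.7, 10.4]
width: 0.132
finger_force: 51.6
```

Emit:
step_arm([
  [0,-0.05,0,0,0,0],
  [0,-0.08,0,0,0,0],
  [0,-0.08,0,0,0,0],
  [0,-0.08,0,0,0,0],
])

```text
t: 4.52
eef_pos: [559.3, 58.1, 51.5]
tool_rot: [-0.149, 3.137, 0.02]
force: [-8.2, 38.2, 10.2]
width: 0.13
finger_force: 52.9
```

```bash
python3 -c "
from h import *
st()"
```

```text
t 4.52 pos [559.3  58.1  51.5] yawy 95.5 F [-8.2 38.2 10.2] w 0.13 ff 52.9 j [-0.1   0.65 -0.11  1.94  0.11  0.56  1.38]
```

Emit:
step_arm([
  [0,0.1,0,0,0,0],
  [0,0.1,0,0,0,0],
  [0,0.1,0,0,0,0],
])

```text
t: 4.77
eef_pos: [559.1, 59.4, 51.6]
tool_rot: [-0.137, 3.138, 0.002]
force: [-2.9, 1.9, 9.3]
width: 0.129
finger_force: 52.0
```

Emit:
step_arm([
  [0,0,0,0,0,0],
  [0,0,0,0,0,0],
  [0,0,0,0,0,0],
  [0,0,0,0,0,0],
  [0,0,0,0,0,0],
  [0,0,0,0,0,0],
  [0,0,-0.3,0,0,0],
  [0,0,-0.6,0,0,0],
  [0,0,-0.8,0,0,0],
  [0,0,-0.8,0,0,0],
  [0,0,-0.8,0,0,0],
  [0,0,-0.8,0,0,0],
], hand=1)

```text
t: 5.77
eef_pos: [558.8, 57.4, 146.2]
tool_rot: [0.135, -3.138, 0.0]
force: [-0.5, -0.4, -0.2]
width: 1.003
finger_force: 0.0
```

```bash
cat > look.py <<'E'
from h import *
import sys
st(); im,d,m=cam('top'); np.savez('cur.npz',im=im,d=d,P=pts(d,m)); P=pts(d,m); Z=P[...,2]
for o in carriers(im,P):
    if o[3]<75 and o[4]>20 and o[4]<32: print(*o)
roi=np.zeros(Z.shape,bool); roi[165:300,130:330]=1
q=P[roi&(Z>52)&(Z<68)&(P[...,1]<200)][:,:2]
if len(q)>60: print('handle',cv2.minAreaRect(q.astype(np.float32)),len(q))
E
python3 look.py; python3 -c "
import numpy as np,cv2
im=np.load('cur.npz')['im']; cv2.imwrite('pics/t2.png',cv2.resize(im[150:310,180:440,::-1],None,fx=3,fy=3,interpolation=2))"
```

```text
t 5.77 pos [558.8  57.4 146.2] yawy 94.9 F [-0.5 -0.4 -0.2] w 1.003 ff 0.0 j [-0.11  0.51 -0.12  1.86  0.08  0.77  1.39]
[449. 187.] 69 [ 680.  -337.4   25.5] 59.3 24.3 44.1 [ 676.8 -333.6]
[352. 183.] 143 [681.6 -92.6  25. ] 34.6 24.4 -77.4 [680.7 -92.3]
[391. 184.] 273 [ 679.6 -189.4   24.4] 65.8 25.2 74.1 [ 678.7 -189. ]
[352. 215.] 223 [599.6 -88.7  25.2] 65.1 25.4 73.0 [598.6 -92.9]
[352. 249.] 278 [516.4 -96.5  24.8] 65.8 24.5 75.8 [515.9 -96.3]
[395. 250.] 278 [ 516.1 -199.7   25.3] 66.8 23.9 -70.9 [ 515.7 -198.9]
[353. 279.] 289 [442.9 -98.2  24.9] 65.4 23.9 -70.2 [442.8 -98.1]
[395. 279.] 292 [ 446.1 -201.3   25. ] 67.4 28.6 -83.4 [ 446.  -200.4]
```

View pics/t2.png

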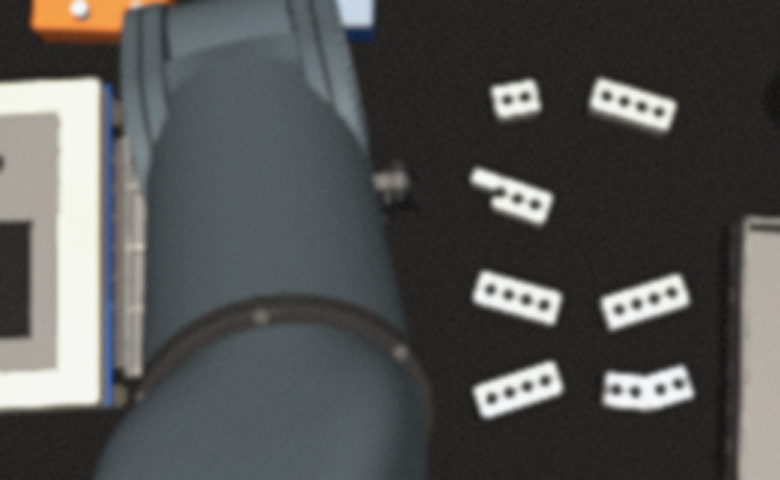

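```bash
python3 -c "
from h import *
P=np.load('cur.npz')['P']; print(P[276:283,400:405].mean((0,1)),P[277:283,386:390].mean((0,1)))
plan([(681,-92.5,110,14),(681,-92.5,17,14)])"
```

```text
[ 446.51824273 -216.12889355   25.03436351] [ 444.32808045 -181.40314846   25.70615033]
CALL
   [-0.455, -0.666, 0.148, 0.0, 0.0, 0.45] x 6
CALL
   [-0.778, -0.211, 0.148, 0.0, 0.0, 0.45] x 6
   [-0.779, -0.211, 0.923, 0.0, 0.0, 0.45] x 3
```

Emit:
step_arm([
  [-0.455,-0.666,0.148,0,0,0.45],
  [-0.455,-0.666,0.148,0,0,0.45],
  [-0.455,-0.666,0.148,0,0,0.45],
  [-0.455,-0.666,0.148,0,0,0.45],
  [-0.455,-0.666,0.148,0,0,0.45],
  [-0.455,-0.666,0.148,0,0,0.45],
], hand=0.2)

```text
t: 6.32
eef_pos: [619.7, -17.9, 126.9]
tool_rot: [-0.97, -2.985, 0.002]
force: [0.3, 1.0, -0.4]
width: 0.601
finger_force: 0.0
```

Emit:
step_arm([
  [-0.778,-0.211,0.148,0,0,0.45],
  [-0.778,-0.211,0.148,0,0,0.45],
  [-0.778,-0.211,0.148,0,0,0.45],
  [-0.778,-0.211,0.148,0,0,0.45],
  [-0.778,-0.211,0.148,0,0,0.45],
  [-0.778,-0.211,0.148,0,0,0.45],
  [-0.778,-0.211,0.148,0,0,0.45],
  [-0.779,-0.211,0.6,0,0,0.45],
  [-0.779,-0.211,0.6,0,0,0.45],
  [-0.779,-0.211,0.6,0,0,0.45],
])

```text
t: 7.15
eef_pos: [678.6, -91.5, 52.3]
tool_rot: [-1.928, -2.471, 0.007]
force: [-1.1, 0.5, 0.3]
width: 0.602
finger_force: 0.0
```

```bash
python3 -c "
from h import *
st();plan([(681,-92.5,17,14)])"
```

```text
t 7.15 pos [678.6 -91.5  52.3] yawy 14.1 F [-1.1  0.5  0.3] w 0.602 ff 0.0 j [-0.08  0.8   0.26  1.6  -0.26  0.79  0.54]
CALL
   [-0.014, 0.02, 0.294, -0.005, -0.002, 0.0] x 1
```

Emit:
step_arm([
  [0,0.01,0.294,0,0,0],
  [0,0.01,0.294,0,0,0],
  [0,0.01,0.294,0,0,0],
  [0,0.01,0.294,0,0,0],
  [0,0.01,0.294,0,0,0],
])

```text
t: 7.57
eef_pos: [684.0, -92.5, 23.8]
tool_rot: [1.934, 2.473, 0.002]
force: [0.1, -0.1, -0.1]
width: 0.604
finger_force: 0.0
```

Emit:
step_arm([
  [0,0,0,0,0,0],
  [0,0,0,0,0,0],
  [0,0,0,0,0,0],
  [0,0,0,0,0,0],
  [0,0,0,0,0,0],
  [0,0,0,0,0,0],
  [0,0,0,0,0,0],
  [0,0,-0.3,0,0,0],
  [0,0,-0.6,0,0,0],
  [0,0,-0.75,0,0,0],
  [0,0,-0.75,0,0,0],
], hand=-1, squeeze=40)

```text
t: 8.48
eef_pos: [685.6, -92.9, 117.3]
tool_rot: [1.932, 2.469, 0.007]
force: [0.9, 0.2, 0.2]
width: 0.269
finger_force: 39.5
```

```bash
python3 -c "
from h import *
st();plan([(490,-330,112,14)])"
```

```text
t 8.48 pos [685.6 -92.9 117.3] yawy 13.9 F [0.9 0.2 0.2] w 0.269 ff 39.5 j [-0.09  0.73  0.28  1.55 -0.24  0.89  0.52]
CALL
   [-0.509, -0.686, 0.011, 0.002, 0.0, 0.0] x 3
CALL
   [-0.508, -0.686, 0.012, 0.002, 0.0, 0.0] x 3
CALL
   [-0.508, -0.686, 0.013, 0.002, 0.0, 0.0] x 3
```

```bash
python3 -c "
from h import *
plan([(530,-340,112,14),(530,-340,35,14)])"
```

```text
CALL
   [-0.844, -0.877, 0.018, 0.002, 0.0, 0.0] x 4
CALL
   [-0.843, -0.878, 0.02, 0.002, 0.0, 0.0] x 4
   [-0.842, -0.88, 0.661, 0.002, 0.0, 0.0] x 2
```

Emit:
step_arm([
  [-0.844,-0.877,0.018,0,0,0],
  [-0.844,-0.877,0.018,0,0,0],
  [-0.844,-0.877,0.018,0,0,0],
  [-0.844,-0.877,0.018,0,0,0],
])

```text
t: 8.82
eef_pos: [601.2, -221.2, 109.5]
tool_rot: [1.942, 2.47, -0.006]
force: [-0.4, -0.7, 0.5]
width: 0.27
finger_force: 39.5
```

Emit:
step_arm([
  [-0.843,-0.878,0.02,0,0,0],
  [-0.843,-0.878,0.02,0,0,0],
  [-0.843,-0.878,0.02,0,0,0],
  [-0.843,-0.878,0.02,0,0,0],
  [-0.843,-0.878,0.02,0,0,0],
  [-0.843,-0.878,0.02,0,0,0],
  [-0.843,-0.878,0.661,0,0,0],
  [-0.843,-0.878,0.661,0,0,0],
  [-0.843,-0.878,0.661,0,0,0],
  [-0.843,-0.878,0.661,0,0,0],
  [-0.843,-0.878,0.661,0,0,0],
])

```text
t: 9.73
eef_pos: [527.7, -338.0, 30.3]
tool_rot: [-1.933, -2.475, -0.0]
force: [0.4, -0.6, -0.1]
width: 0.268
finger_force: 43.7
```

Emit:
step_arm([
  [0,0,0,0,0,0],
  [0,0,0,0,0,0],
  [0,0,0,0,0,0],
  [0,0,0,0,0,0],
  [0,0,-0.3,0,0,0],
  [0,0,-0.6,0,0,0],
  [0,0,-0.7,0,0,0],
  [0,0,-0.7,0,0,0],
  [0,0,-0.7,0,0,0],
  [0,0,-0.7,0,0,0],
], hand=0.2)

```text
t: 10.57
eef_pos: [526.8, -338.8, 113.5]
tool_rot: [-1.935, -2.474, -0.0]
force: [-0.0, -0.1, 0.3]
width: 0.601
finger_force: 0.0
```

```bash
cat >> look.py <<'E'
# tray measurement
m=roi&(Z>23)&(Z<36)&(P[...,1]<225)&(P[...,1]>60)
if m.sum()>100: print('traywalls',cv2.minAreaRect(P[m][:,:2].astype(np.float32)),m.sum())
cv2.imwrite('pics/cur.png',cv2.resize(im[150:330,180:500,::-1],None,fx=2.5,fy=2.5,interpolation=2))
E
python3 look.py
```

```text
t 10.57 pos [ 526.8 -338.8  113.5] yawy 13.9 F [-0.  -0.1  0.3] w 0.601 ff 0.0 j [ 0.34  0.65  0.25  1.73 -0.21  0.79  0.94]
[449. 187.] 64 [ 680.6 -337.    26.5] 59.4 24.9 41.3 [ 676.4 -334.2]
[391. 185.] 273 [ 679.8 -189.6   25.2] 65.8 25.5 73.5 [ 678.5 -189.2]
[352. 215.] 227 [599.6 -88.5  25.1] 65.3 25.3 71.9 [598.5 -92.9]
[352. 249.] 278 [516.4 -96.5  25. ] 65.7 24.5 75.9 [515.8 -96.4]
[395. 250.] 280 [ 516.2 -199.4   25. ] 67.0 24.2 -70.4 [ 515.7 -198.7]
[452. 246.] 154 [ 528.8 -338.2   28.6] 34.9 23.9 -76.6 [ 528.4 -337.1]
[352. 279.] 287 [443.  -98.3  24.9] 65.6 23.9 -70.3 [442.8 -97.9]
[395. 279.] 291 [ 446.1 -201.2   25.1] 67.0 28.6 -83.3 [ 446.  -200.5]
handle ((559.0299682617188, 57.90622329711914), (48.288394927978516, 11.857271194458008), 3.6892549991607666) 111
traywalls ((539.4820556640625, 142.88783264160156), (230.17959594726562, 160.89170837402344), 1.5860817432403564) 754
```

View pics/cur.png

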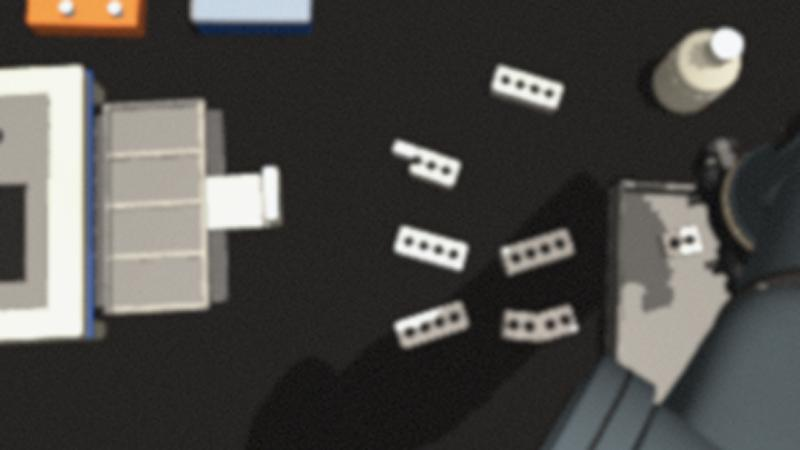

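```bash
python3 -c "
from h import *
plan([(596,-99,110,-18),(596,-99,18,-18)])
P=np.load('cur.npz')['P'];im=np.load('cur.npz')['im'].astype(int)
# tray frame coordinates, brightness profile of walls
g=im.min(-1); D=P[...,:2]-W0; c,s=np.cos(WY),np.sin(WY); X=c*D[...,0]+s*D[...,1]; Y=-s*D[...,0]+c*D[...,1]
Z=P[...,2]
for lab,A,B,lo,hi,rng in (('y-profile',Y,X,-95,-30,range(-112,-2,2)),('x-profile',X,Y,-95,-15,range(-106,108,2))):
    print(lab,[(a,int(g[(A>=a)&(A<a+2)&(B>lo)&(B<hi)&(Z>8)&(Z<36)].mean()),round(float(Z[(A>=a)&(A<a+2)&(B>lo)&(B<hi)&(Z>8)&(Z<36)].mean()),1)) for a in rng if ((A>=a)&(A<a+2)&(B>lo)&(B<hi)&(Z>8)&(Z<36)).any()])
"
```

```text
CALL
   [0.6, 0.347, 0.009, 0.0, 0.0, 0.118] x 3
CALL
   [0.654, 0.23, 0.009, 0.0, 0.0, 0.118] x 3
CALL
   [0.685, 0.106, 0.009, 0.0, 0.0, 0.118] x 3
   [0.685, 0.106, 0.775, 0.0, 0.0, 0.118] x 3
y-profile [(-112, 111, 10.5), (-110, 111, 11.0), (-108, 109, 10.4), (-106, 107, 11.0), (-104, 125, 19.4), (-102, 169, 27.0), (-100, 185, 27.5), (-98, 183, 20.0), (-96, 174, 20.0), (-94, 165, 19.1), (-92, 163, 19.3), (-90, 164, 20.6), (-88, 165, 20.2), (-86, 164, 19.3), (-84, 163, 18.9), (-82, 164, 19.8), (-80, 165, 19.9), (-78, 166, 20.7), (-76, 165, 18.7), (-74, 164, 19.7), (-72, 165, 19.8), (-70, 164, 20.3), (-68, 164, 19.7), (-66, 164, 20.3), (-64, 165, 19.1), (-62, 164, 19.8), (-60, 164, 19.3), (-58, 163, 20.1), (-56, 165, 20.6), (-54, 165, 20.0), (-52, 165, 19.5), (-50, 164, 20.2), (-48, 164, 19.7), (-46, 161, 19.5), (-44, 163, 19.9), (-42, 164, 19.9), (-40, 162, 19.3), (-38, 162, 19.7), (-36, 163, 19.9), (-34, 162, 19.8), (-32, 164, 19.9), (-30, 164, 18.9), (-28, 163, 19.2), (-26, 163, 19.8), (-24, 164, 20.6), (-22, 162, 19.9), (-20, 163, 21.2), (-18, 163, 20.0), (-16, 163, 18.9), (-14
[... 1210 characters left out ...]
, (22, 159, 19.1), (24, 159, 19.1), (26, 159, 19.6), (28, 159, 19.5), (30, 159, 18.9), (32, 159, 19.7), (34, 159, 19.6), (36, 159, 19.3), (38, 160, 19.3), (40, 159, 19.2), (42, 155, 18.8), (44, 149, 19.3), (46, 155, 21.3), (48, 171, 25.5), (50, 181, 28.0), (52, 178, 22.4), (54, 171, 19.4), (56, 163, 19.6), (58, 159, 19.3), (60, 159, 19.1), (62, 159, 19.1), (64, 159, 19.2), (66, 159, 19.1), (68, 159, 19.0), (70, 158, 19.2), (72, 158, 20.1), (74, 158, 19.4), (76, 158, 19.6), (78, 158, 19.1), (80, 158, 18.9), (82, 158, 19.5), (84, 158, 18.4), (86, 158, 19.0), (88, 158, 19.9), (90, 158, 19.5), (92, 153, 18.9), (94, 143, 19.0), (96, 130, 21.1), (98, 123, 25.2), (100, 112, 27.6), (102, 100, 25.0)]
```

Emit:
step_arm([
  [0.6,0.347,0.009,0,0,0.118],
  [0.6,0.347,0.009,0,0,0.118],
  [0.6,0.347,0.009,0,0,0.118],
])

```text
t: 10.87
eef_pos: [553.3, -248.7, 110.8]
tool_rot: [-2.145, -2.287, -0.007]
force: [0.8, 1.5, -0.4]
width: 0.603
finger_force: 0.0
```

Emit:
step_arm([
  [0.654,0.23,0.009,0,0,0.118],
  [0.654,0.23,0.009,0,0,0.118],
  [0.654,0.23,0.009,0,0,0.118],
])

```text
t: 11.12
eef_pos: [575.9, -168.2, 109.8]
tool_rot: [-2.346, -2.08, -0.005]
force: [0.4, 1.2, 0.1]
width: 0.601
finger_force: 0.0
```

Emit:
step_arm([
  [0.685,0.106,0.009,0,0,0.118],
  [0.685,0.106,0.009,0,0,0.118],
  [0.685,0.106,0.009,0,0,0.118],
  [0.685,0.106,0.009,0,0,0.118],
  [0.685,0.106,0.5,0,0,0.118],
  [0.685,0.106,0.5,0,0,0.118],
  [0.685,0.106,0.5,0,0,0.118],
  [0.685,0.106,0.5,0,0,0.118],
  [0.685,0.106,0.5,0,0,0.118],
  [0.685,0.106,0.5,0,0,0.118],
  [0.685,0.106,0.5,0,0,0.118],
  [0.685,0.106,0.5,0,0,0.118],
])

```text
t: 12.12
eef_pos: [597.0, -99.7, 53.0]
tool_rot: [2.54, 1.847, 0.002]
force: [0.7, 0.2, -0.1]
width: 0.595
finger_force: 0.0
```

```bash
python3 -c "
from h import *
st();plan([(596,-99,18,-18)])"
```

```text
t 12.12 pos [597.  -99.7  53. ] yawy -17.9 F [ 0.7  0.2 -0.1] w 0.595 ff 0.0 j [-0.15  0.73  0.39  1.84 -0.43  0.66  0.18]
CALL
   [0.003, -0.01, 0.292, 0.0, 0.0, 0.0] x 1
```

Emit:
step_arm([
  [0.003,-0.01,0.292,0,0,0],
  [0.003,-0.01,0.292,0,0,0],
  [0.003,-0.01,0.292,0,0,0],
  [0.003,-0.01,0.292,0,0,0],
])

```text
t: 12.45
eef_pos: [595.6, -99.0, 17.8]
tool_rot: [2.541, 1.848, -0.0]
force: [1.0, 0.1, -0.1]
width: 0.599
finger_force: 0.0
```

Emit:
step_arm([
  [0,0,0,0,0,0],
  [0,0,0,0,0,0],
  [0,0,0,0,0,0],
  [0,0,0,0,0,0],
  [0,0,0,0,0,0],
  [0,0,0,0,0,0],
  [0,0,0,0,0,0],
  [0,0,-0.3,0,0,0],
  [0,0,-0.6,0,0,0],
  [0,0,-0.75,0,0,0],
  [0,0,-0.75,0,0,0],
  [0,0,-0.75,0,0,0],
  [0,0,-0.75,0,0,0],
  [0,0,-0.75,0,0,0],
], hand=-1)

```text
t: 13.62
eef_pos: [594.7, -98.5, 106.0]
tool_rot: [-2.539, -1.847, 0.002]
force: [0.4, -0.4, -0.5]
width: 0.271
finger_force: 39.7
```

```bash
python3 -c "
from h import *
st();plan([(465,-345,112,10),(465,-345,38,10)])"
```

```text
t 13.62 pos [594.7 -98.5 106. ] yawy -17.9 F [ 0.4 -0.4 -0.5] w 0.271 ff 39.7 j [-0.19  0.66  0.44  1.8  -0.39  0.77  0.15]
CALL
   [-0.762, -0.132, -0.016, 0.0, 0.0, -0.103] x 3
CALL
   [-0.731, -0.254, -0.016, 0.0, 0.0, -0.103] x 3
CALL
   [-0.68, -0.368, -0.017, 0.0, 0.0, -0.103] x 3
   [-0.68, -0.368, 0.6, 0.0, 0.0, -0.103] x 2
```

Emit:
step_arm([
  [-0.762,-0.132,-0.016,0,0,-0.103],
  [-0.762,-0.132,-0.016,0,0,-0.103],
  [-0.762,-0.132,-0.016,0,0,-0.103],
])

```text
t: 13.87
eef_pos: [547.9, -187.7, 108.4]
tool_rot: [2.387, 2.042, -0.008]
force: [-1.2, -1.1, 0.5]
width: 0.267
finger_force: 39.7
```

Emit:
step_arm([
  [-0.731,-0.254,-0.016,0,0,-0.103],
  [-0.731,-0.254,-0.016,0,0,-0.103],
  [-0.731,-0.254,-0.016,0,0,-0.103],
])

```text
t: 14.12
eef_pos: [504.0, -270.2, 110.5]
tool_rot: [2.216, 2.226, -0.007]
force: [-1.8, -1.7, -0.1]
width: 0.273
finger_force: 39.7
```

Emit:
step_arm([
  [-0.68,-0.368,-0.017,0,0,-0.103],
  [-0.68,-0.368,-0.017,0,0,-0.103],
  [-0.68,-0.368,-0.017,0,0,-0.103],
  [-0.68,-0.368,-0.017,0,0,-0.103],
  [-0.68,-0.368,-0.017,0,0,-0.103],
  [-0.68,-0.368,0.6,0,0,-0.103],
  [-0.68,-0.368,0.6,0,0,-0.103],
  [-0.68,-0.368,0.6,0,0,-0.103],
  [-0.68,-0.368,0.6,0,0,-0.103],
  [-0.68,-0.368,0.6,0,0,-0.103],
])

```text
t: 14.95
eef_pos: [466.4, -344.7, 39.7]
tool_rot: [2.021, 2.405, 0.0]
force: [-0.3, 0.5, 0.7]
width: 0.27
finger_force: 39.6
```

Emit:
step_arm([
  [0,0,0,0,0,0],
  [0,0,0,0,0,0],
  [0,0,0,0,0,0],
  [0,0,0,0,0,0],
  [0,0,-0.3,0,0,0],
  [0,0,-0.6,0,0,0],
  [0,0,-0.65,0,0,0],
  [0,0,-0.65,0,0,0],
  [0,0,-0.65,0,0,0],
  [0,0,-0.65,0,0,0],
  [0,0,-0.65,0,0,0],
  [0,0,-0.65,0,0,0],
], hand=0.2)

```text
t: 15.95
eef_pos: [465.0, -344.7, 115.6]
tool_rot: [-2.021, -2.403, 0.0]
force: [-0.7, -1.2, -1.1]
width: 0.6
finger_force: 0.0
```

```bash
python3 look.py; python3 -c "
from h import *
plan([(446.5,-216,110,18),(446.5,-216,18,18)])"
```

```text
t 15.95 pos [ 465.  -344.7  115.6] yawy 9.9 F [-0.7 -1.2 -1.1] w 0.6 ff 0.0 j [ 0.38  0.59  0.27  1.85 -0.22  0.73  0.95]
[449. 187.] 65 [ 680.1 -336.9   26. ] 59.3 24.9 42.4 [ 676.2 -333.7]
[391. 184.] 270 [ 679.4 -189.3   25.1] 65.4 25.0 72.9 [ 678.7 -188.9]
[352. 249.] 279 [516.4 -96.6  25.1] 65.9 24.3 75.4 [515.9 -96.4]
[395. 250.] 279 [ 516.3 -199.7   25.2] 66.4 24.2 -70.6 [ 515.7 -198.9]
[452. 246.] 156 [ 528.7 -337.7   29. ] 34.4 23.9 -76.5 [ 528.3 -336.9]
[453. 271.] 238 [ 466.3 -334.1   28.7] 67.1 23.6 -80.4 [ 468.  -337.9]
[353. 279.] 286 [442.9 -98.3  25.2] 65.6 23.9 -70.3 [442.9 -98.2]
[395. 279.] 292 [ 446.2 -201.4   24.8] 67.9 28.6 -83.6 [ 446.  -200.5]
handle ((559.1395874023438, 58.325164794921875), (48.417236328125, 12.047938346862793), 4.860931396484375) 111
traywalls ((539.562255859375, 153.06869506835938), (230.28526306152344, 140.21849060058594), 1.9286085367202759) 765
CALL
   [0.542, 0.016, 0.025, 0.0, 0.0, -0.045] x 2
CALL
   [0.539, 0.054, 0.024, 0.0, 0.0, -0.045] x 2
   [0.539, 0.055, 0.791, 0.0, 0.0, -0.045] x 3
```

Emit:
step_arm([
  [0.542,0.016,0.025,0,0,-0.045],
  [0.542,0.016,0.025,0,0,-0.045],
  [0.542,0.016,0.025,0,0,-0.045],
])

```text
t: 16.25
eef_pos: [455.3, -275.1, 112.6]
tool_rot: [-1.927, -2.475, -0.003]
force: [0.2, -0.0, -1.1]
width: 0.598
finger_force: 0.0
```

Emit:
step_arm([
  [0.539,0.054,0.024,0,0,-0.045],
  [0.539,0.054,0.024,0,0,-0.045],
  [0.539,0.054,0.024,0,0,-0.045],
  [0.539,0.054,0.024,0,0,-0.045],
  [0.539,0.054,0.024,0,0,-0.045],
  [0.539,0.055,0.5,0,0,-0.045],
  [0.539,0.055,0.791,0,0,-0.045],
  [0.539,0.055,0.791,0,0,-0.045],
  [0.539,0.055,0.791,0,0,-0.045],
  [0.539,0.055,0.791,0,0,-0.045],
  [0.539,0.055,0.791,0,0,-0.045],
  [0.539,0.055,0.791,0,0,-0.045],
])

```text
t: 17.25
eef_pos: [448.1, -217.1, 20.7]
tool_rot: [1.846, 2.538, 0.001]
force: [-0.5, -0.3, -0.0]
width: 0.599
finger_force: 0.0
```

Emit:
step_arm([
  [0,0,0,0,0,0],
  [0,0,0,0,0,0],
  [0,0,0,0,0,0],
  [0,0,0,0,0,0],
  [0,0,0,0,0,0],
  [0,0,0,0,0,0],
  [0,0,0,0,0,0],
  [0,0,-0.3,0,0,0],
  [0,0,-0.6,0,0,0],
  [0,0,-0.75,0,0,0],
  [0,0,-0.75,0,0,0],
  [0,0,-0.75,0,0,0],
  [0,0,-0.75,0,0,0],
  [0,0,-0.75,0,0,0],
], hand=-1)

```text
t: 18.42
eef_pos: [446.5, -215.9, 107.9]
tool_rot: [-1.846, -2.54, 0.001]
force: [-0.0, -0.4, -2.2]
width: 0.273
finger_force: 40.7
```

```bash
python3 -c "
from h import *
st();plan([(395,-352,112,10),(395,-352,40,10)])"
```

```text
t 18.42 pos [ 446.5 -215.9  107.9] yawy 18.0 F [-0.  -0.4 -2.2] w 0.273 ff 40.7 j [ 0.19  0.51  0.24  2.07 -0.21  0.59  0.89]
CALL
   [-0.946, -0.758, -0.034, 0.0, 0.0, 0.089] x 4
   [-0.947, -0.757, 0.566, 0.0, 0.0, 0.089] x 2
```

Emit:
step_arm([
  [-0.946,-0.758,-0.034,0,0,0.089],
  [-0.946,-0.758,-0.034,0,0,0.089],
  [-0.946,-0.758,-0.034,0,0,0.089],
  [-0.946,-0.758,-0.034,0,0,0.089],
  [-0.946,-0.758,-0.034,0,0,0.089],
  [-0.946,-0.758,-0.034,0,0,0.089],
  [-0.947,-0.757,0.566,0,0,0.089],
  [-0.947,-0.757,0.566,0,0,0.089],
  [-0.947,-0.757,0.566,0,0,0.089],
  [-0.947,-0.757,0.566,0,0,0.089],
  [-0.947,-0.757,0.566,0,0,0.089],
])

```text
t: 19.33
eef_pos: [396.3, -352.0, 41.7]
tool_rot: [-2.019, -2.407, -0.0]
force: [0.1, -0.6, -0.2]
width: 0.271
finger_force: 40.6
```

Emit:
step_arm([
  [0,0,0,0,0,0],
  [0,0,0,0,0,0],
  [0,0,0,0,0,0],
  [0,0,0,0,0,0],
  [0,0,-0.3,0,0,0],
  [0,0,-0.6,0,0,0],
  [0,0,-0.65,0,0,0],
  [0,0,-0.65,0,0,0],
  [0,0,-0.65,0,0,0],
  [0,0,-0.65,0,0,0],
  [0,0,-0.65,0,0,0],
  [0,0,-0.65,0,0,0],
], hand=0.2)

```text
t: 20.33
eef_pos: [395.3, -352.0, 117.8]
tool_rot: [-2.019, -2.404, 0.0]
force: [-1.1, 0.2, -0.6]
width: 0.6
finger_force: 0.0
```

```bash
python3 look.py; python3 -c "
from h import *
plan([(443,-98.3,110,19.7),(443,-98.3,50,19.7)])"
```

```text
t 20.33 pos [ 395.3 -352.   117.8] yawy 10.0 F [-1.1  0.2 -0.6] w 0.6 ff 0.0 j [ 0.45  0.53  0.27  1.98 -0.22  0.66  1.04]
[449. 187.] 69 [ 680.6 -337.6   24.7] 59.5 24.7 43.0 [ 676.4 -333.5]
[391. 185.] 272 [ 679.2 -189.1   25.2] 65.6 25.8 74.6 [ 678.5 -189.2]
[352. 249.] 283 [516.5 -96.6  24.8] 65.7 25.0 75.4 [515.9 -96.3]
[395. 250.] 280 [ 516.2 -199.3   25.1] 66.0 24.0 -70.8 [ 515.6 -198.7]
[452. 246.] 159 [ 528.6 -337.8   28.5] 34.0 23.9 -76.6 [ 528.3 -336.8]
[453. 271.] 236 [ 466.4 -334.8   28.8] 66.5 23.6 -80.4 [ 467.9 -337.9]
[353. 279.] 287 [443.  -98.3  25.2] 65.6 23.9 -70.3 [442.8 -98.3]
[452. 300.] 310 [ 399.2 -334.8   28.8] 69.1 28.8 89.2 [ 399.6 -333.6]
handle ((559.1433715820312, 58.13157653808594), (48.30268859863281, 11.902627944946289), 3.875041961669922) 112
traywalls ((539.2098999023438, 142.27960205078125), (231.43641662597656, 163.2090606689453), 1.0026601552963257) 755
CALL
   [0.672, 0.252, 0.023, 0.0, 0.0, -0.036] x 3
CALL
   [0.656, 0.29, 0.022, 0.0, 0.0, -0.036] x 3
CALL
   [0.639, 0.327, 0.022, 0.0, 0.0, -0.036] x 3
   [0.638, 0.327, 0.522, 0.0, 0.0, -0.036] x 2
```

Emit:
step_arm([
  [0.672,0.252,0.023,0,0,-0.036],
  [0.672,0.252,0.023,0,0,-0.036],
  [0.672,0.252,0.023,0,0,-0.036],
])

```text
t: 20.63
eef_pos: [412.5, -260.1, 114.9]
tool_rot: [-1.939, -2.465, -0.005]
force: [0.6, 0.7, -0.1]
width: 0.599
finger_force: 0.0
```

Emit:
step_arm([
  [0.656,0.29,0.022,0,0,-0.036],
  [0.656,0.29,0.022,0,0,-0.036],
  [0.656,0.29,0.022,0,0,-0.036],
])

```text
t: 20.88
eef_pos: [428.5, -175.4, 112.5]
tool_rot: [-1.867, -2.521, -0.004]
force: [-0.3, 0.9, 0.3]
width: 0.604
finger_force: 0.0
```

Emit:
step_arm([
  [0.639,0.327,0.022,0,0,-0.036],
  [0.639,0.327,0.022,0,0,-0.036],
  [0.639,0.327,0.022,0,0,-0.036],
  [0.639,0.327,0.022,0,0,-0.036],
  [0.638,0.327,0.522,0,0,-0.036],
  [0.638,0.327,0.522,0,0,-0.036],
  [0.638,0.327,0.522,0,0,-0.036],
  [0.638,0.327,0.522,0,0,-0.036],
  [0.638,0.327,0.522,0,0,-0.036],
  [0.638,0.327,0.522,0,0,-0.036],
  [0.638,0.327,0.522,0,0,-0.036],
  [0.638,0.327,0.522,0,0,-0.036],
  [0.638,0.327,0.522,0,0,-0.036],
])

```text
t: 21.97
eef_pos: [443.8, -98.7, 51.5]
tool_rot: [1.809, 2.568, 0.001]
force: [-0.9, -0.1, 0.9]
width: 0.6
finger_force: 0.0
```

```bash
python3 -c "
from h import *
st();plan([(443,-98.3,21,19.7)])"
```

```text
t 21.97 pos [443.8 -98.7  51.5] yawy 19.7 F [-0.9 -0.1  0.9] w 0.6 ff 0.0 j [-0.01  0.57  0.19  2.22 -0.27  0.38  0.74]
CALL
   [0.005, -0.005, 0.254, 0.0, 0.0, 0.0] x 1
```

Emit:
step_arm([
  [0,-0.005,0.254,0,0,0],
  [0,-0.005,0.254,0,0,0],
  [0,-0.005,0.254,0,0,0],
  [0,-0.005,0.254,0,0,0],
  [0,-0.005,0.254,0,0,0],
  [0,-0.005,0.254,0,0,0],
])

```text
t: 22.47
eef_pos: [443.3, -98.9, 21.3]
tool_rot: [1.808, 2.568, 0.001]
force: [1.1, 0.1, -0.2]
width: 0.598
finger_force: 0.0
```

Emit:
step_arm([
  [0,0,0,0,0,0],
  [0,0,0,0,0,0],
  [0,0,0,0,0,0],
  [0,0,0,0,0,0],
  [0,0,0,0,0,0],
  [0,0,0,0,0,0],
  [0,0,0,0,0,0],
  [0,0,0,0,0,0],
  [0,0,0,0,0,0],
], hand=-1)

```text
t: 23.22
eef_pos: [443.1, -98.9, 21.0]
tool_rot: [1.809, 2.568, 0.001]
force: [-0.7, 1.0, 8.7]
width: 0.268
finger_force: 39.1
```

```bash
python3 -c "
from h import *
st();x,y=wp(-84,-63);p=cur()[0];print(x,y);plan([(p[0],p[1],75,19.7),(x,y,75,4.67),(x,y,50,4.67)],vmax=30)"
```

```text
t 23.22 pos [443.1 -98.9  21. ] yawy 19.7 F [-0.7  1.   8.7] w 0.268 ff 39.1 j [ 0.02  0.63  0.14  2.24 -0.3   0.29  0.76]
467.90811667574235 157.27015097283152
CALL
   [0.0, 0.0, -0.45, 0.0, 0.0, 0.0] x 2
   [0.647, 0.305, -0.45, 0.0, 0.0, 0.055] x 3
CALL
   [0.671, 0.247, 0.0, 0.0, 0.0, 0.056] x 3
CALL
   [0.69, 0.187, 0.0, 0.0, 0.0, 0.056] x 3
   [0.69, 0.187, 0.208, 0.0, 0.0, 0.056] x 1
```

Emit:
step_arm([
  [0,0,-0.45,0,0,0],
  [0,0,-0.45,0,0,0],
  [0.647,0.305,-0.45,0,0,0.055],
  [0.647,0.305,-0.45,0,0,0.055],
  [0.647,0.305,-0.45,0,0,0.055],
])

```text
t: 23.63
eef_pos: [452.0, -5.5, 74.5]
tool_rot: [-1.906, -2.495, -0.005]
force: [0.9, 1.2, -0.5]
width: 0.268
finger_force: 40.2
```

Emit:
step_arm([
  [0.671,0.247,0,0,0,0.056],
  [0.671,0.247,0,0,0,0.056],
  [0.671,0.247,0,0,0,0.056],
])

```text
t: 23.88
eef_pos: [459.8, 80.5, 74.1]
tool_rot: [-2.012, -2.409, -0.004]
force: [0.5, 0.9, -0.6]
width: 0.271
finger_force: 40.2
```

Emit:
step_arm([
  [0.69,0.187,0,0,0,0.056],
  [0.69,0.187,0,0,0,0.056],
  [0.69,0.187,0,0,0,0.056],
  [0.69,0.187,0,0,0,0.056],
  [0.69,0.187,0,0,0,0.056],
  [0.69,0.187,0,0,0,0.056],
  [0.69,0.187,0,0,0,0.056],
  [0.69,0.187,0,0,0,0.056],
  [0.69,0.187,0,0,0,0.056],
  [0.69,0.187,0,0,0,0.056],
  [0.69,0.187,0,0,0,0.056],
])

```text
t: 24.8
eef_pos: [467.7, 157.0, 74.5]
tool_rot: [2.13, 2.309, 0.0]
force: [-0.4, 0.8, 0.1]
width: 0.271
finger_force: 40.2
```

```bash
cat >> h.py <<'E'
def tf():
    p=cur()[0]; d=p[:2]-W0; c,s=np.cos(WY),np.sin(WY); print("tray xy",np.round([c*d[0]+s*d[1],-s*d[0]+c*d[1]],2),'F tray',np.round([c*bot.state()['force'][0]+s*bot.state()['force'][1],-s*bot.state()['force'][0]+c*bot.state()['force'][1]],1))
E
python3 -c "
from h import *
st();tf();x,y=wp(-84,-63);plan([(x,y,75,4.67),(x,y,43,4.67)],vmax=30)"
```

```text
t 24.8 pos [467.7 157.   74.5] yawy 4.6 F [-0.4  0.8  0.1] w 0.271 ff 40.2 j [-0.67  0.58  0.38  2.11 -0.42  0.52  0.1 ]
tray xy [-84.25 -63.21] F tray [-0.4  0.8]
CALL
   [0.002, 0.002, -0.004, 0.0, 0.0, 0.0] x 1
   [0.002, 0.002, 0.262, 0.0, 0.0, 0.0] x 2
```

Emit:
step_arm([
  [0,0,0.15,0,0,0],
  [0,0,0.22,0,0,0],
  [0,0,0.27,0,0,0],
  [0,0,0.27,0,0,0],
  [0,0,0.27,0,0,0],
  [0,0,0.27,0,0,0],
  [0,0,0.27,0,0,0],
  [0,0,0.27,0,0,0],
])

```text
t: 25.47
eef_pos: [467.7, 157.4, 42.2]
tool_rot: [2.129, 2.31, 0.0]
force: [-0.5, 0.5, -0.2]
width: 0.268
finger_force: 40.5
```

```bash
python3 -c "
from h import *
st();tf()"
```

```text
t 25.47 pos [467.7 157.4  42.2] yawy 4.7 F [-0.5  0.5 -0.2] w 0.268 ff 40.5 j [-0.64  0.63  0.32  2.13 -0.46  0.44  0.13]
tray xy [-84.23 -62.81] F tray [-0.4  0.6]
```

Emit:
step_arm([
  [0,-0.01,0.005,0,0,0],
  [0,-0.02,0.005,0,0,0],
  [0,-0.03,0.005,0,0,0],
  [0,-0.03,0.005,0,0,0],
  [0,-0.03,0.005,0,0,0],
  [0,-0.03,0.005,0,0,0],
])

```text
t: 25.97
eef_pos: [464.3, 157.1, 41.5]
tool_rot: [2.129, 2.309, 0.001]
force: [2.1, 0.4, -0.6]
width: 0.267
finger_force: 40.5
```

```bash
python3 -c "
from h import *
st();tf()"
```

```text
t 25.97 pos [464.3 157.1  41.5] yawy 4.6 F [ 2.1  0.4 -0.6] w 0.267 ff 40.5 j [-0.64  0.63  0.32  2.14 -0.46  0.43  0.13]
tray xy [-87.56 -62.83] F tray [2.1 0.2]
```

Emit:
step_arm([
  [-0.01,0,0,0,0,0],
  [-0.02,0,0,0,0,0],
  [-0.03,0,0,0,0,0],
  [-0.04,0,0,0,0,0],
  [-0.04,0,0,0,0,0],
  [-0.04,0,0,0,0,0],
  [-0.04,0,0,0,0,0],
])

```text
t: 26.55
eef_pos: [464.7, 152.6, 41.5]
tool_rot: [2.129, 2.31, 0.001]
force: [2.2, 2.7, -0.3]
width: 0.271
finger_force: 40.6
```

```bash
python3 -c "
from h import *
st();tf()"
```

```text
t 26.55 pos [464.7 152.6  41.5] yawy 4.7 F [ 2.2  2.7 -0.3] w 0.271 ff 40.6 j [-0.63  0.63  0.32  2.14 -0.46  0.43  0.14]
tray xy [-87.55 -67.37] F tray [2.4 2.5]
```

Emit:
step_arm([
  [-0.01,-0.01,0,0,0,0],
  [-0.015,-0.015,0,0,0,0],
  [-0.015,-0.015,0,0,0,0],
  [-0.015,-0.015,0,0,0,0],
  [-0.015,-0.015,0,0,0,0],
])

```text
t: 26.97
eef_pos: [464.6, 152.4, 41.7]
tool_rot: [2.127, 2.31, 0.006]
force: [7.4, 10.2, -4.4]
width: 0.269
finger_force: 40.2
```

```bash
python3 -c "
from h import *
st();tf()"
```

```text
t 26.97 pos [464.6 152.4  41.7] yawy 4.7 F [ 7.4 10.2 -4.4] w 0.269 ff 40.2 j [-0.62  0.63  0.32  2.15 -0.46  0.43  0.14]
tray xy [-87.64 -67.58] F tray [8.2 9.6]
```

Emit:
step_arm([
  [0,0,0,0,0,0],
  [0,0,0,0,0,0],
  [0,0,0,0,0,0],
  [0,0,0,0,0,0],
  [0,0,0,0,0,0],
  [0,0,0,0,0,0],
], hand=-0.2)

```text
t: 27.47
eef_pos: [462.5, 150.1, 41.3]
tool_rot: [-2.13, -2.309, 0.001]
force: [0.2, -0.5, 0.4]
width: 0.403
finger_force: 0.0
```

```bash
python3 -c "
from h import *
st();tf()"
```

```text
t 27.47 pos [462.5 150.1  41.3] yawy 4.6 F [ 0.2 -0.5  0.4] w 0.403 ff 0.0 j [-0.62  0.63  0.32  2.15 -0.46  0.43  0.14]
tray xy [-90.03 -69.74] F tray [ 0.2 -0.5]
```

Emit:
step_arm([
  [0,-0.02,0,0,0,0],
  [0,-0.03,0,0,0,0],
  [0,-0.04,0,0,0,0],
  [0,-0.05,0,0,0,0],
  [0,-0.05,0,0,0,0],
  [0,-0.05,0,0,0,0],
  [0,-0.05,0,0,0,0],
])

```text
t: 28.05
eef_pos: [459.4, 150.0, 42.1]
tool_rot: [2.128, 2.307, 0.006]
force: [7.2, -0.4, 1.6]
width: 0.402
finger_force: 3.4
```

```bash
python3 -c "
from h import *
st();tf()"
```

```text
t 28.05 pos [459.4 150.   42.1] yawy 4.6 F [ 7.2 -0.4  1.6] w 0.402 ff 3.4 j [-0.62  0.62  0.32  2.16 -0.46  0.42  0.14]
tray xy [-93.11 -69.56] F tray [ 7.1 -0.9]
```

Emit:
step_arm([
  [0,0.046,0,0,0,0],
  [0,0.046,0,0,0,0],
  [0,0.046,0,0,0,0],
  [0,0.046,0,0,0,0],
  [0,0.046,-0.2,0,0,0],
  [0,0.046,-0.5,0,0,0],
  [0,0.046,-0.5,0,0,0],
  [0,0.046,-0.5,0,0,0],
  [0,0.046,-0.5,0,0,0],
  [0,0.046,-0.5,0,0,0],
])

```text
t: 28.88
eef_pos: [461.4, 150.3, 100.7]
tool_rot: [-2.129, -2.309, 0.002]
force: [0.6, -0.1, 0.1]
width: 0.399
finger_force: 0.0
```

```bash
python3 -c "
from h import *
st();plan([(516.4,-96.6,100,-14.6),(516.4,-96.6,50,-14.6)])"
```

```text
t 28.88 pos [461.4 150.3 100.7] yawy 4.7 F [ 0.6 -0.1  0.1] w 0.399 ff 0.0 j [-0.7   0.53  0.42  2.11 -0.39  0.58  0.08]
CALL
   [-0.696, 0.096, 0.002, 0.0, 0.0, 0.071] x 3
CALL
   [-0.681, 0.174, 0.002, 0.0, 0.0, 0.071] x 3
CALL
   [-0.657, 0.249, 0.002, 0.0, 0.0, 0.071] x 3
   [-0.657, 0.249, 0.419, 0.0, 0.0, 0.071] x 2
```

Emit:
step_arm([
  [-0.696,0.096,0,0,0,0.071],
  [-0.696,0.096,0,0,0,0.071],
  [-0.696,0.096,0,0,0,0.071],
], hand=0.2)

```text
t: 29.13
eef_pos: [481.4, 59.5, 101.1]
tool_rot: [2.263, 2.174, -0.004]
force: [-0.5, -1.1, -0.2]
width: 0.598
finger_force: 0.0
```

Emit:
step_arm([
  [-0.681,0.174,0,0,0,0.071],
  [-0.681,0.174,0,0,0,0.071],
  [-0.681,0.174,0,0,0,0.071],
])

```text
t: 29.38
eef_pos: [499.7, -23.3, 101.3]
tool_rot: [2.38, 2.043, -0.004]
force: [0.5, -1.0, 0.4]
width: 0.602
finger_force: 0.0
```

Emit:
step_arm([
  [-0.657,0.249,0,0,0,0.071],
  [-0.657,0.249,0,0,0,0.071],
  [-0.657,0.249,0,0,0,0.071],
  [-0.657,0.249,0,0,0,0.071],
  [-0.657,0.249,0.419,0,0,0.071],
  [-0.657,0.249,0.419,0,0,0.071],
  [-0.657,0.249,0.419,0,0,0.071],
  [-0.657,0.249,0.419,0,0,0.071],
  [-0.657,0.249,0.419,0,0,0.071],
  [-0.657,0.249,0.419,0,0,0.071],
  [-0.657,0.249,0.419,0,0,0.071],
  [-0.657,0.249,0.419,0,0,0.071],
])

```text
t: 30.38
eef_pos: [517.8, -96.4, 52.0]
tool_rot: [2.483, 1.923, 0.002]
force: [0.3, 0.6, -0.9]
width: 0.599
finger_force: 0.0
```

```bash
python3 look.py;python3 -c "
from h import *
plan([(516.4,-96.6,21,-14.6)])"
```

```text
t 30.38 pos [517.8 -96.4  52. ] yawy -14.5 F [ 0.3  0.6 -0.9] w 0.599 ff 0.0 j [-0.17  0.66  0.4   2.04 -0.49  0.53  0.33]
[391. 185.] 273 [ 679.9 -189.3   25. ] 65.5 25.7 73.8 [ 678.6 -189.2]
[396. 250.] 256 [ 515.9 -199.5   25.1] 65.7 23.6 -70.4 [ 515.7 -201.3]
[452. 246.] 159 [ 528.8 -338.    28.8] 34.9 23.9 -76.4 [ 528.3 -336.8]
[453. 271.] 239 [ 466.4 -334.8   28.6] 66.3 23.6 -80.4 [ 467.9 -338.1]
[452. 300.] 308 [ 399.2 -335.    28.7] 67.4 28.8 89.2 [ 399.7 -333.9]
handle ((558.8779907226562, 57.66560363769531), (48.175537109375, 12.085206985473633), 3.834756374359131) 112
traywalls ((554.3064575195312, 146.24954223632812), (204.70709228515625, 150.63400268554688), 5.34841251373291) 582
CALL
   [-0.004, -0.01, 0.257, 0.0, 0.0, 0.0] x 1
```

View pics/cur.png

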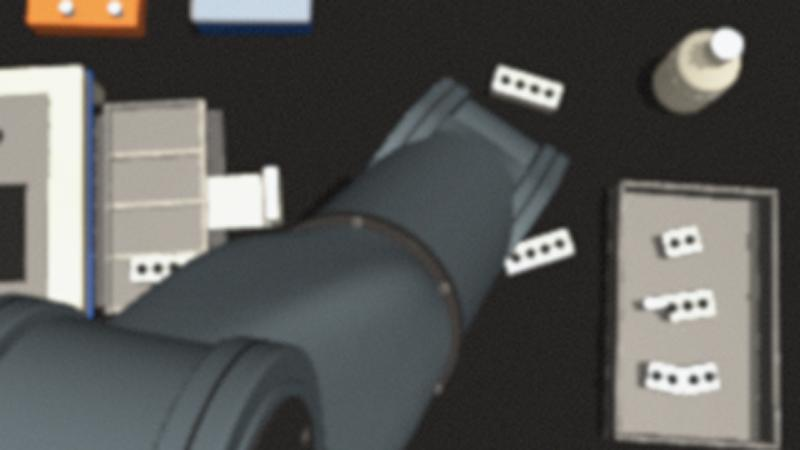

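Emit:
step_arm([
  [-0.002,-0.008,0.257,0,0,0],
  [-0.002,-0.008,0.257,0,0,0],
  [-0.002,-0.008,0.257,0,0,0],
  [-0.002,-0.008,0.257,0,0,0],
  [-0.002,-0.008,0.257,0,0,0],
  [-0.002,-0.008,0.257,0,0,0],
])

```text
t: 30.93
eef_pos: [516.8, -96.7, 21.2]
tool_rot: [2.484, 1.922, 0.001]
force: [-0.9, -0.6, 0.3]
width: 0.601
finger_force: 0.0
```

Emit:
step_arm([
  [0,0,0,0,0,0],
  [0,0,0,0,0,0],
  [0,0,0,0,0,0],
  [0,0,0,0,0,0],
  [0,0,0,0,0,0],
  [0,0,0,0,0,0],
  [0,0,0,0,0,0],
  [0,0,0,0,0,0],
  [0,0,0,0,0,0],
], hand=-1)

```text
t: 31.68
eef_pos: [516.6, -96.5, 20.9]
tool_rot: [2.484, 1.923, 0.001]
force: [-0.4, 0.3, 5.6]
width: 0.267
finger_force: 39.3
```

```bash
python3 -c "
from h import *
st();x,y=wp(16,-63);p=cur()[0];print(x,y);plan([(p[0],p[1],100,-14.6),(x,y,100,4.67),(x,y,75,4.67)],vmax=30)"
```

```text
t 31.68 pos [516.6 -96.5  20.9] yawy -14.5 F [-0.4  0.3  5.6] w 0.267 ff 39.3 j [-0.13  0.7   0.35  2.06 -0.52  0.46  0.37]
567.5761319859397 165.41181690347935
CALL
   [0.0, 0.0, -0.66, 0.0, 0.0, 0.0] x 3
   [0.74, -0.045, -0.659, 0.0, 0.0, -0.07] x 3
CALL
   [0.74, 0.037, 0.0, 0.0, 0.0, -0.071] x 3
CALL
   [0.732, 0.119, 0.0, 0.0, 0.0, -0.071] x 3
   [0.732, 0.119, 0.208, 0.0, 0.0, -0.071] x 1
```

Emit:
step_arm([
  [0,0,-0.66,0,0,0],
  [0,0,-0.66,0,0,0],
  [0,0,-0.66,0,0,0],
  [0,0,-0.66,0,0,0],
  [0.74,-0.045,-0.659,0,0,-0.07],
  [0.74,-0.045,-0.659,0,0,-0.07],
  [0.74,-0.045,-0.659,0,0,-0.07],
])

```text
t: 32.27
eef_pos: [533.9, -0.9, 97.9]
tool_rot: [-2.363, -2.063, -0.003]
force: [0.8, 0.6, -2.0]
width: 0.271
finger_force: 40.0
```

Emit:
step_arm([
  [0.74,0.037,0,0,0,-0.071],
  [0.74,0.037,0,0,0,-0.071],
  [0.74,0.037,0,0,0,-0.071],
])

```text
t: 32.52
eef_pos: [550.6, 87.0, 97.7]
tool_rot: [-2.243, -2.193, -0.003]
force: [-0.0, 0.8, -0.2]
width: 0.271
finger_force: 40.0
```

Emit:
step_arm([
  [0.732,0.119,0,0,0,-0.071],
  [0.732,0.119,0,0,0,-0.071],
  [0.732,0.119,0,0,0,-0.071],
  [0.732,0.119,0,0,0,-0.071],
  [0.732,0.119,0.208,0,0,-0.071],
  [0.732,0.119,0.208,0,0,-0.071],
  [0.732,0.119,0.208,0,0,-0.071],
  [0.732,0.119,0.208,0,0,-0.071],
  [0.732,0.119,0.208,0,0,-0.071],
  [0.732,0.119,0.208,0,0,-0.071],
  [0.732,0.119,0.208,0,0,-0.071],
  [0.732,0.119,0.208,0,0,-0.071],
])

```text
t: 33.52
eef_pos: [567.8, 165.3, 74.9]
tool_rot: [2.131, 2.308, 0.001]
force: [0.0, -0.4, -0.7]
width: 0.269
finger_force: 39.9
```

```bash
python3 look.py; python3 -c "
from h import *
tf();x,y=wp(16,-63);plan([(x,y,42,4.67)],vmax=30)
im,d,m=cam('scene');cv2.imwrite('pics/s1.png',cv2.resize(im[90:200,290:480,::-1],None,fx=4,fy=4,interpolation=2));P=pts(d,m);np.savez('sc.npz',im=im,P=P)"
```

```text
t 33.52 pos [567.8 165.3  74.9] yawy 4.6 F [ 0.  -0.4 -0.7] w 0.269 ff 39.9 j [-0.61  0.69  0.4   1.86 -0.41  0.68  0.11]
[448. 187.] 64 [ 680.6 -335.1   26.4] 58.1 22.0 37.9 [ 677.4 -331.8]
[391. 185.] 273 [ 679.6 -189.2   25. ] 65.8 25.5 74.8 [ 678.4 -189.3]
[395. 250.] 280 [ 516.2 -199.4   24.9] 66.3 24.1 -71.2 [ 515.7 -198.8]
[452. 246.] 156 [ 528.8 -338.1   28.5] 34.8 23.9 -76.7 [ 528.4 -337.1]
[453. 271.] 235 [ 466.5 -335.    28.7] 66.4 23.7 -80.4 [ 468.  -338.3]
[452. 300.] 310 [ 399.2 -335.1   29. ] 68.8 28.8 89.2 [ 399.7 -333.7]
handle ((558.6047973632812, 103.582763671875), (48.258121490478516, 105.9280014038086), 0.4489958882331848) 130
traywalls ((538.3901977539062, 151.09222412109375), (137.2690887451172, 232.82325744628906), 89.80762481689453) 513
tray xy [ 16.09 -63.02] F tray [-0.5  0.5]
CALL
   [0.0, 0.0, 0.273, 0.0, 0.0, 0.0] x 2
```

View pics/s1.png

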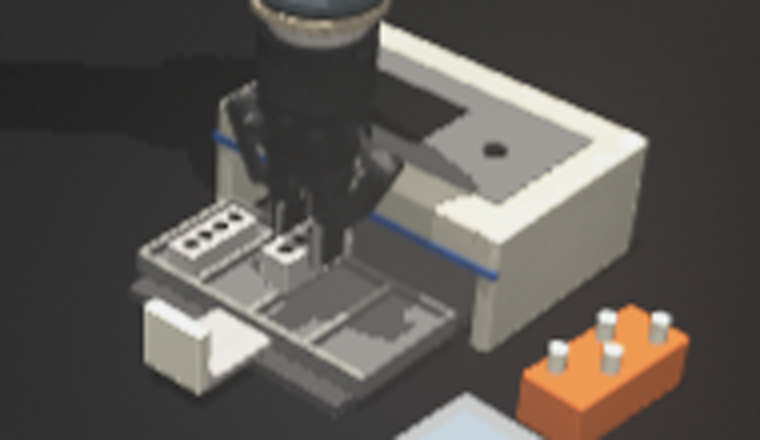

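Emit:
step_arm([
  [0,0,0.15,0,0,0],
  [0,0,0.22,0,0,0],
  [0,0,0.278,0,0,0],
  [0,0,0.278,0,0,0],
  [0,0,0.278,0,0,0],
  [0,0,0.278,0,0,0],
  [0,0,0.278,0,0,0],
])

```text
t: 34.2
eef_pos: [567.6, 165.3, 41.1]
tool_rot: [2.131, 2.308, -0.0]
force: [0.5, 0.3, -0.8]
width: 0.272
finger_force: 41.2
```

Emit:
step_arm([
  [0,-0.01,0,0,0,0],
  [0,-0.02,0,0,0,0],
  [0,-0.03,0,0,0,0],
  [0,-0.04,0,0,0,0],
  [0,-0.04,0,0,0,0],
  [0,-0.04,0,0,0,0],
  [-0.01,-0.04,0,0,0,0],
  [-0.02,-0.04,0,0,0,0],
  [-0.03,-0.04,0,0,0,0],
  [-0.04,-0.04,0,0,0,0],
  [-0.048,-0.04,0,0,0,0],
  [-0.048,-0.04,0,0,0,0],
  [-0.048,-0.04,0,0,0,0],
])

```text
t: 35.28
eef_pos: [564.3, 161.8, 41.6]
tool_rot: [-2.129, -2.31, -0.006]
force: [3.6, 7.2, -0.8]
width: 0.27
finger_force: 41.2
```

```bash
python3 -c "
from h import *
st();tf()
z=np.load('sc.npz');P=z['P'];Z=P[...,2]
m=((Z>38)&(Z<52)&(P[...,0]<530)&(P[...,0]>430)&(P[...,1]<225)&(P[...,1]>100)); q=P[m]
d=q[:,:2]-W0;c,s=np.cos(WY),np.sin(WY);t=np.stack([c*d[:,0]+s*d[:,1],-s*d[:,0]+c*d[:,1]],1)
print(m.sum(),cv2.minAreaRect(t.astype(np.float32)),np.percentile(t,[2,98],axis=0))
"
```

```text
t 35.28 pos [564.3 161.8  41.6] yawy 4.7 F [ 3.6  7.2 -0.8] w 0.27 ff 41.2 j [-0.59  0.72  0.37  1.89 -0.44  0.6   0.14]
tray xy [ 12.47 -66.38] F tray [4.2 6.9]
168 ((-72.68184661865234, -44.6142692565918), (43.86067199707031, 118.06238555908203), 21.475067138671875) [[-111.77120483 -102.18829504]
 [ -50.35917996    2.83809285]]
```

Emit:
step_arm([
  [-0.005,-0.015,0,0,0,0],
  [-0.005,-0.015,0,0,0,0],
  [-0.005,-0.015,0,0,0,0],
  [-0.005,-0.015,0,0,0,0],
])

```text
t: 35.62
eef_pos: [564.2, 161.7, 41.7]
tool_rot: [2.128, 2.309, 0.01]
force: [9.6, 9.4, -4.2]
width: 0.266
finger_force: 40.9
```

Emit:
step_arm([
  [0,0,0,0,0,0],
  [0,0,0,0,0,0],
  [0,0,0,0,0,0],
  [0,0,0,0,0,0],
  [0,0,0,0,0,0],
  [0,0,0,0,0,0],
  [0,0,0,0,0,0],
], hand=-0.2)

```text
t: 36.2
eef_pos: [561.3, 158.3, 41.0]
tool_rot: [-2.131, -2.308, 0.001]
force: [-0.3, -0.3, 0.4]
width: 0.401
finger_force: 0.0
```

```bash
python3 -c "
from h import *
st();tf();x,y=wp(12.4,-69);plan([(x,y,41.5,4.67),(x,y,100,4.67)])"
```

```text
t 36.2 pos [561.3 158.3  41. ] yawy 4.5 F [-0.3 -0.3  0.4] w 0.401 ff 0.0 j [-0.58  0.72  0.37  1.9  -0.44  0.6   0.14]
tray xy [  9.19 -69.57] F tray [-0.3 -0.3]
CALL
   [0.005, 0.027, -0.004, 0.0, 0.0, 0.0] x 1
   [0.005, 0.027, -0.492, 0.0, 0.0, 0.0] x 2
```

Emit:
step_arm([
  [0,0.027,0,0,0,0],
  [0,0.027,0,0,0,0],
  [0,0.027,0,0,0,0],
  [0,0.027,0,0,0,0],
  [0,0.027,-0.2,0,0,0],
  [0,0.027,-0.49,0,0,0],
  [0,0.027,-0.49,0,0,0],
  [0,0.027,-0.49,0,0,0],
  [0,0.027,-0.49,0,0,0],
  [0,0.027,-0.49,0,0,0],
])

```text
t: 37.03
eef_pos: [564.0, 158.8, 99.0]
tool_rot: [-2.13, -2.308, 0.002]
force: [-0.1, -0.1, 0.3]
width: 0.399
finger_force: 0.0
```

```bash
python3 -c "
from h import *
st();plan([(516.2,-199.4,100,19.2),(516.2,-199.4,50,19.2)])"
```

```text
t 37.03 pos [564.  158.8  99. ] yawy 4.6 F [-0.1 -0.1  0.3] w 0.399 ff 0.0 j [-0.62  0.65  0.43  1.85 -0.39  0.72  0.1 ]
CALL
   [-0.981, -0.212, -0.002, 0.0, 0.0, -0.054] x 4
CALL
   [-0.96, -0.294, -0.002, 0.0, 0.0, -0.054] x 4
CALL
   [-0.931, -0.375, -0.003, 0.0, 0.0, -0.054] x 4
   [-0.931, -0.375, 0.414, 0.0, 0.0, -0.054] x 2
```

Emit:
step_arm([
  [-0.981,-0.212,0,0,0,-0.054],
  [-0.981,-0.212,0,0,0,-0.054],
  [-0.981,-0.212,0,0,0,-0.054],
  [-0.981,-0.212,0,0,0,-0.054],
], hand=0.2)

```text
t: 37.37
eef_pos: [546.8, 30.1, 99.5]
tool_rot: [2.042, 2.385, -0.008]
force: [-0.1, -1.3, 0.3]
width: 0.6
finger_force: 0.0
```

Emit:
step_arm([
  [-0.96,-0.294,0,0,0,-0.054],
  [-0.96,-0.294,0,0,0,-0.054],
  [-0.96,-0.294,0,0,0,-0.054],
  [-0.96,-0.294,0,0,0,-0.054],
])

```text
t: 37.7
eef_pos: [530.6, -89.0, 99.6]
tool_rot: [1.94, 2.469, -0.007]
force: [-0.2, 0.3, 0.2]
width: 0.6
finger_force: 0.0
```

Emit:
step_arm([
  [-0.931,-0.375,0,0,0,-0.054],
  [-0.931,-0.375,0,0,0,-0.054],
  [-0.931,-0.375,0,0,0,-0.054],
  [-0.931,-0.375,0,0,0,-0.054],
  [-0.931,-0.375,0,0,0,-0.054],
  [-0.931,-0.375,0.414,0,0,-0.054],
  [-0.931,-0.375,0.414,0,0,-0.054],
  [-0.931,-0.375,0.414,0,0,-0.054],
  [-0.931,-0.375,0.414,0,0,-0.054],
  [-0.931,-0.375,0.414,0,0,-0.054],
  [-0.931,-0.375,0.414,0,0,-0.054],
  [-0.931,-0.375,0.414,0,0,-0.054],
  [-0.931,-0.375,0.414,0,0,-0.054],
])

```text
t: 38.78
eef_pos: [517.2, -199.4, 51.1]
tool_rot: [1.82, 2.559, 0.001]
force: [0.3, -0.2, 0.2]
width: 0.6
finger_force: 0.0
```

```bash
cat >> h.py <<'E'
def traycar(P,zlo=40,zhi=52):
    Z=P[...,2]; D=P[...,:2]-W0; c,s=np.cos(WY),np.sin(WY); X=c*D[...,0]+s*D[...,1]; Y=-s*D[...,0]+c*D[...,1]
    M=((Z>zlo)&(Z<zhi)&(abs(X)<104)&(Y>-108)&(Y<-4)).astype(np.uint8)
    n,L,st_,_=cv2.connectedComponentsWithStats(M)
    for i in range(1,n):
        if st_[i,4]>60:
            t=np.stack([X[L==i],Y[L==i]],1).astype(np.float32); (a,b),(w,h),g=cv2.minAreaRect(t)
            print('TRAY car n',st_[i,4],'c',round(a,1),round(b,1),'size',round(w,1),round(h,1),'ang',round(g,1),'mean',t.mean(0).round(1))
E
echo "traycar(P)" >> look.py
python3 look.py;python3 -c "
from h import *
plan([(516.2,-199.4,21,19.2)])"
```

```text
t 38.78 pos [ 517.2 -199.4   51.1] yawy 19.2 F [ 0.3 -0.2  0.2] w 0.6 ff 0.0 j [ 0.12  0.66  0.25  1.97 -0.3   0.55  0.91]
[391. 184.] 271 [ 679.6 -189.4   24.8] 65.3 25.9 73.1 [ 678.7 -188.9]
[449. 188.] 67 [ 677.4 -337.6   26.5] 57.6 21.1 49.8 [ 674.6 -333.9]
[461. 271.] 99 [ 469.7 -355.    29. ] 23.6 23.5 8.3 [ 469.4 -355.5]
[460. 301.] 138 [ 399.5 -350.    28.8] 39.1 23.7 -77.3 [ 399.3 -352.6]
handle ((559.0404663085938, 57.54768753051758), (48.02129364013672, 11.995248794555664), 4.215997219085693) 111
traywalls ((539.6868896484375, 144.47903442382812), (230.41323852539062, 157.4583740234375), 1.7192217111587524) 734
TRAY car n 273 c 14.1 -66.3 size 24.5 64.9 ang 0.0 mean [ 13.8 -66.9]
TRAY car n 288 c -64.0 -66.9 size 24.6 65.1 ang 0.0 mean [-64.3 -66.9]
CALL
   [0.003, -0.007, 0.249, 0.0, 0.0, 0.0] x 1
```

View pics/cur.png

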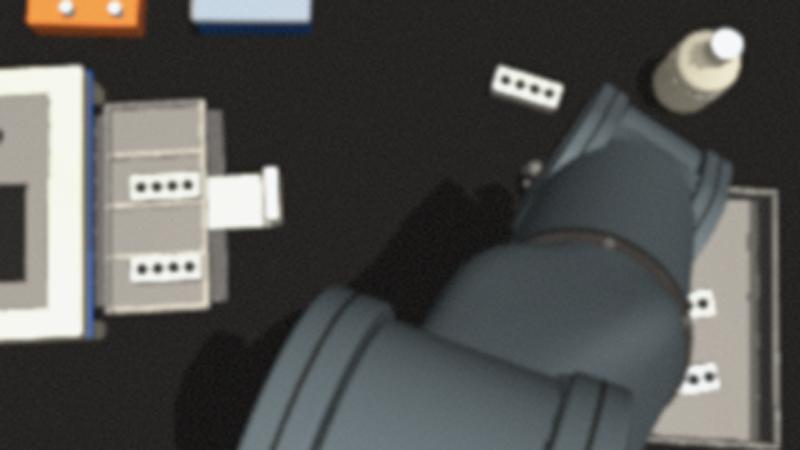

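Emit:
step_arm([
  [0,-0.007,0.25,0,0,0],
  [0,-0.007,0.25,0,0,0],
  [0,-0.007,0.25,0,0,0],
  [0,-0.007,0.25,0,0,0],
  [0,-0.007,0.25,0,0,0],
  [0,-0.007,0.25,0,0,0],
])

```text
t: 39.33
eef_pos: [516.3, -199.9, 21.1]
tool_rot: [1.821, 2.559, 0.001]
force: [-0.9, 0.8, 0.4]
width: 0.602
finger_force: 0.0
```

Emit:
step_arm([
  [0,0,0,0,0,0],
  [0,0,0,0,0,0],
  [0,0,0,0,0,0],
  [0,0,0,0,0,0],
  [0,0,0,0,0,0],
  [0,0,0,0,0,0],
  [0,0,0,0,0,0],
  [0,0,0,0,0,0],
  [0,0,0,0,0,0],
], hand=-1)

```text
t: 40.08
eef_pos: [516.1, -199.8, 20.8]
tool_rot: [1.821, 2.559, 0.001]
force: [-0.1, 0.2, 5.5]
width: 0.27
finger_force: 39.4
```

```bash
python3 -c "
from h import *
st();x,y=wp(66,-63);p=cur()[0];print(x,y);plan([(p[0],p[1],100,19.2),(x,y,100,4.67),(x,y,75,4.67)],vmax=35)"
```

```text
t 40.08 pos [ 516.1 -199.8   20.8] yawy 19.1 F [-0.1  0.2  5.5] w 0.27 ff 39.4 j [ 0.14  0.71  0.22  1.99 -0.32  0.48  0.93]
617.4101396410383 169.48264986880326
CALL
   [0.0, 0.0, -0.66, 0.0, 0.0, 0.0] x 3
   [0.877, 0.602, -0.66, 0.0, 0.0, 0.053] x 4
CALL
   [0.924, 0.527, 0.0, 0.0, 0.0, 0.054] x 4
CALL
   [0.965, 0.447, 0.0, 0.0, 0.0, 0.054] x 4
   [0.965, 0.447, 0.208, 0.0, 0.0, 0.054] x 1
```

Emit:
step_arm([
  [0,0,-0.66,0,0,0],
  [0,0,-0.66,0,0,0],
  [0,0,-0.66,0,0,0],
  [0,0,-0.66,0,0,0],
  [0.877,0.602,-0.66,0,0,0.053],
  [0.877,0.602,-0.66,0,0,0.053],
  [0.877,0.602,-0.66,0,0,0.053],
  [0.877,0.602,-0.66,0,0,0.053],
])

```text
t: 40.75
eef_pos: [551.1, -66.5, 97.6]
tool_rot: [-1.91, -2.488, -0.005]
force: [0.3, 1.6, -1.2]
width: 0.273
finger_force: 39.9
```

Emit:
step_arm([
  [0.924,0.527,0,0,0,0.054],
  [0.924,0.527,0,0,0,0.054],
  [0.924,0.527,0,0,0,0.054],
  [0.924,0.527,0,0,0,0.054],
])

```text
t: 41.08
eef_pos: [584.2, 57.0, 97.5]
tool_rot: [-2.014, -2.406, -0.005]
force: [-0.5, 1.2, 0.2]
width: 0.276
finger_force: 39.9
```

Emit:
step_arm([
  [0.965,0.447,0,0,0,0.054],
  [0.965,0.447,0,0,0,0.054],
  [0.965,0.447,0,0,0,0.054],
  [0.965,0.447,0,0,0,0.054],
  [0.965,0.447,0,0,0,0.054],
  [0.965,0.447,0.208,0,0,0.054],
  [0.965,0.447,0.208,0,0,0.054],
  [0.965,0.447,0.208,0,0,0.054],
  [0.965,0.447,0.208,0,0,0.054],
  [0.965,0.447,0.208,0,0,0.054],
  [0.965,0.447,0.208,0,0,0.054],
  [0.965,0.447,0.208,0,0,0.054],
  [0.965,0.447,0.208,0,0,0.054],
])

```text
t: 42.17
eef_pos: [617.4, 169.6, 74.9]
tool_rot: [2.129, 2.309, 0.001]
force: [-0.5, 0.0, -1.0]
width: 0.27
finger_force: 39.9
```

```bash
python3 -c "
from h import *
st();tf();x,y=wp(66,-63);plan([(x,y,41.2,4.67)],vmax=30)"
```

```text
t 42.17 pos [617.4 169.6  74.9] yawy 4.6 F [-0.5  0.  -1. ] w 0.27 ff 39.9 j [-0.59  0.74  0.42  1.72 -0.41  0.76  0.11]
tray xy [ 65.99 -62.92] F tray [-0.5  0.1]
CALL
   [0.0, 0.0, 0.281, 0.0, 0.0, 0.0] x 2
```

Press with about 2 mm overshoot in both directions, then release and rise.

Emit:
step_arm([
  [0,0,0.15,0,0,0],
  [0,0,0.22,0,0,0],
  [0,0,0.279,0,0,0],
  [0,0,0.279,0,0,0],
  [0,0,0.279,0,0,0],
  [0,0,0.279,0,0,0],
  [0,0,0.279,0,0,0],
])

```text
t: 42.75
eef_pos: [617.2, 169.6, 40.9]
tool_rot: [-2.129, -2.31, 0.0]
force: [0.3, 0.2, -0.9]
width: 0.268
finger_force: 40.8
```

Emit:
step_arm([
  [0,-0.01,0,0,0,0],
  [0,-0.02,0,0,0,0],
  [0,-0.03,0,0,0,0],
  [0,-0.04,0,0,0,0],
  [0,-0.04,0,0,0,0],
  [0,-0.04,0,0,0,0],
  [-0.01,-0.04,0,0,0,0],
  [-0.02,-0.04,0,0,0,0],
  [-0.03,-0.04,0,0,0,0],
  [-0.04,-0.05,0,0,0,0],
  [-0.05,-0.05,0,0,0,0],
  [-0.05,-0.05,0,0,0,0],
  [-0.05,-0.05,0,0,0,0],
])

```text
t: 43.83
eef_pos: [614.1, 165.2, 41.9]
tool_rot: [2.127, 2.309, 0.009]
force: [6.1, 4.3, -1.1]
width: 0.271
finger_force: 40.7
```

```bash
python3 -c "
from h import *
st();tf()"
```

```text
t 43.83 pos [614.1 165.2  41.9] yawy 4.7 F [ 6.1  4.3 -1.1] w 0.271 ff 40.7 j [-0.56  0.78  0.38  1.76 -0.43  0.68  0.14]
tray xy [ 62.35 -67.  ] F tray [6.4 3.8]
```

Emit:
step_arm([
  [-0.012,-0.008,0,0,0,0],
  [-0.012,-0.008,0,0,0,0],
  [-0.012,-0.008,0,0,0,0],
  [-0.012,-0.008,0,0,0,0],
])

```text
t: 44.17
eef_pos: [614.0, 165.1, 41.9]
tool_rot: [2.126, 2.31, 0.012]
force: [9.6, 8.3, -3.4]
width: 0.267
finger_force: 40.6
```

Emit:
step_arm([
  [0,0,0,0,0,0],
  [0,0,0,0,0,0],
  [0,0,0,0,0,0],
  [0,0,0,0,0,0],
  [0,0,0,0,0,0],
  [0,0.026,0,0,0,0],
  [0,0.026,0,0,0,0],
  [0,0.026,0,0,0,0],
  [0,0.026,0,0,0,0],
  [0,0.026,-0.2,0,0,0],
  [0,0.026,-0.49,0,0,0],
  [0,0.026,-0.49,0,0,0],
  [0,0.026,-0.49,0,0,0],
  [0,0.026,-0.49,0,0,0],
  [0,0.026,-0.49,0,0,0],
  [0,0.026,-0.49,0,0,0],
], hand=-0.2)

```text
t: 45.5
eef_pos: [613.3, 161.8, 98.7]
tool_rot: [-2.129, -2.309, 0.002]
force: [-0.1, 0.6, 0.6]
width: 0.401
finger_force: 0.0
```

```bash
python3 -c "
from h import *
st();tf();x,y=wp(-65.6,-68);plan([(x,y,100,4.67),(x,y,41.2,4.67)])"
```

```text
t 45.5 pos [613.3 161.8  98.7] yawy 4.7 F [-0.1  0.6  0.6] w 0.401 ff 0.0 j [-0.59  0.71  0.43  1.72 -0.39  0.8   0.11]
tray xy [ 61.25 -70.33] F tray [-0.   0.6]
CALL
   [0.01, -0.529, -0.004, 0.0, 0.0, 0.0] x 2
CALL
   [0.01, -0.529, -0.005, 0.0, 0.0, 0.0] x 2
   [0.01, -0.528, 0.485, 0.0, 0.0, 0.0] x 2
```

Emit:
step_arm([
  [0.01,-0.529,0,0,0,0],
  [0.01,-0.529,0,0,0,0],
  [0.01,-0.529,0,0,0,0],
])

```text
t: 45.75
eef_pos: [545.2, 157.5, 98.6]
tool_rot: [-2.126, -2.307, 0.008]
force: [-0.4, -0.2, -0.4]
width: 0.401
finger_force: 0.0
```

Emit:
step_arm([
  [0.01,-0.529,0,0,0,0],
  [0.01,-0.529,0,0,0,0],
  [0.01,-0.529,0,0,0,0],
  [0.01,-0.529,0,0,0,0],
  [0.01,-0.529,0,0,0,0],
  [0.01,-0.529,0.25,0,0,0],
  [0.01,-0.529,0.48,0,0,0],
  [0.01,-0.529,0.48,0,0,0],
  [0.01,-0.529,0.48,0,0,0],
  [0.01,-0.529,0.48,0,0,0],
  [0.01,-0.529,0.48,0,0,0],
  [0.01,-0.529,0.48,0,0,0],
])

```text
t: 46.75
eef_pos: [488.1, 154.2, 43.3]
tool_rot: [2.129, 2.309, 0.003]
force: [-0.3, -0.2, -0.1]
width: 0.403
finger_force: 0.0
```

Emit:
step_arm([
  [0,0,0,0,0,0],
  [0,0,0,0,0,0],
  [0,0,0,0,0,0],
  [0,0,0,0,0,0],
  [0,0,0,0,0,0],
  [0,0,0,0,0,0],
  [0,0,0,0,0,0],
  [0,0,0,0,0,0],
], hand=-1)

```text
t: 47.42
eef_pos: [486.7, 154.1, 43.2]
tool_rot: [-2.129, -2.309, -0.001]
force: [-3.4, -0.6, 9.2]
width: 0.272
finger_force: 39.3
```

```bash
python3 -c "
from h import *
st();tf()"
```

```text
t 47.42 pos [486.7 154.1  43.2] yawy 4.7 F [-3.4 -0.6  9.2] w 0.272 ff 39.3 j [-0.63  0.65  0.35  2.09 -0.47  0.48  0.16]
tray xy [-65.51 -67.66] F tray [-3.5 -0.3]
```

Emit:
step_arm([
  [0.012,-0.03,-0.005,0,0,0],
  [0.012,-0.06,-0.005,0,0,0],
  [0.012,-0.09,-0.005,0,0,0],
  [0.012,-0.12,-0.005,0,0,0],
  [0.012,-0.15,-0.005,0,0,0],
  [0.012,-0.17,0,0,0,0],
  [0.012,-0.19,0,0,0,0],
  [0.012,-0.195,0,0,0,0],
  [0.012,-0.195,0,0,0,0],
  [0,-0.195,0,0,0,0],
  [-0.01,-0.2,0,0,0,0],
  [-0.02,-0.2,0,0,0,0],
  [-0.02,-0.2,0,0,0,0],
  [-0.02,-0.2,0,0,0,0],
])

```text
t: 48.58
eef_pos: [465.2, 152.2, 43.2]
tool_rot: [2.127, 2.311, 0.008]
force: [3.0, 8.4, 12.8]
width: 0.268
finger_force: 40.8
```

```bash
python3 -c "
from h import *
st();tf()"
```

```text
t 48.58 pos [465.2 152.2  43.2] yawy 4.8 F [ 3.   8.4 12.8] w 0.268 ff 40.8 j [-0.63  0.63  0.33  2.14 -0.48  0.43  0.16]
tray xy [-87.1 -67.8] F tray [3.6 8.2]
```

Emit:
step_arm([
  [0,-0.01,0,0,0,0],
  [0,-0.02,0,0,0,0],
  [0,-0.02,0,0,0,0],
  [0,-0.02,0,0,0,0],
])

```text
t: 48.92
eef_pos: [464.6, 152.2, 43.3]
tool_rot: [2.125, 2.31, 0.012]
force: [8.0, 7.9, 6.2]
width: 0.268
finger_force: 40.3
```

```bash
python3 -c "
from h import *
st();tf()"
```

```text
t 48.92 pos [464.6 152.2  43.3] yawy 4.8 F [8.  7.9 6.2] w 0.268 ff 40.3 j [-0.63  0.63  0.33  2.15 -0.48  0.43  0.16]
tray xy [-87.75 -67.83] F tray [8.6 7.2]
```

Emit:
step_arm([
  [0,0,0,0,0,0],
  [0,0,0,0,0,0],
  [0,0,0,0,0,0],
  [0,0,0,0,0,0],
  [0,0,0,0,0,0],
  [0,0,0,0,0,0],
  [0,0,0,0,0,0],
], hand=-0.2)

```text
t: 49.5
eef_pos: [460.9, 149.3, 42.0]
tool_rot: [-2.13, -2.309, 0.001]
force: [-0.0, 0.2, 0.6]
width: 0.402
finger_force: 0.0
```

```bash
python3 -c "
from h import *
st();tf();p=cur()[0];x,y=wp(-87.6,-69);plan([(x,y,43,4.67),(x,y,100,4.67)])"
```

```text
t 49.5 pos [460.9 149.3  42. ] yawy 4.6 F [-0.   0.2  0.6] w 0.402 ff 0.0 j [-0.63  0.63  0.33  2.15 -0.48  0.43  0.16]
tray xy [-91.65 -70.41] F tray [-0.   0.2]
CALL
   [0.012, 0.034, -0.008, 0.0, 0.0, 0.0] x 1
   [0.012, 0.034, -0.483, 0.0, 0.0, 0.0] x 2
```

Emit:
step_arm([
  [0,0.034,0,0,0,0],
  [0,0.034,0,0,0,0],
  [0,0.034,0,0,0,0],
  [0,0.034,0,0,0,0],
  [0,0.034,-0.2,0,0,0],
  [0,0.034,-0.49,0,0,0],
  [0,0.034,-0.49,0,0,0],
  [0,0.034,-0.49,0,0,0],
  [0,0.034,-0.49,0,0,0],
  [0,0.034,-0.49,0,0,0],
])

```text
t: 50.33
eef_pos: [464.6, 149.8, 100.3]
tool_rot: [-2.129, -2.309, 0.002]
force: [0.2, -0.0, 0.5]
width: 0.402
finger_force: 0.0
```

```bash
python3 -c "
from h import *
st();plan([(679.5,-189.3,100,-16.2),(679.5,-189.3,50,-16.2)])"
```

```text
t 50.33 pos [464.6 149.8 100.3] yawy 4.7 F [ 0.2 -0.   0.5] w 0.402 ff 0.0 j [-0.7   0.54  0.44  2.1  -0.41  0.58  0.1 ]
CALL
   [-0.987, 0.518, 0.0, 0.0, 0.0, 0.077] x 4
CALL
   [-0.917, 0.634, 0.0, 0.0, 0.0, 0.077] x 4
CALL
   [-0.834, 0.741, 0.0, 0.0, 0.0, 0.077] x 4
   [-0.834, 0.741, 0.417, 0.0, 0.0, 0.077] x 2
```

Emit:
step_arm([
  [-0.987,0.518,0,0,0,0.077],
  [-0.987,0.518,0,0,0,0.077],
  [-0.987,0.518,0,0,0,0.077],
  [-0.987,0.518,0,0,0,0.077],
], hand=0.2)

```text
t: 50.67
eef_pos: [539.5, 29.6, 100.6]
tool_rot: [2.269, 2.166, -0.002]
force: [0.5, -1.2, 0.2]
width: 0.597
finger_force: 0.0
```

Emit:
step_arm([
  [-0.917,0.634,0,0,0,0.077],
  [-0.917,0.634,0,0,0,0.077],
  [-0.917,0.634,0,0,0,0.077],
  [-0.917,0.634,0,0,0,0.077],
])

```text
t: 51.0
eef_pos: [610.4, -84.0, 100.4]
tool_rot: [2.396, 2.025, -0.003]
force: [-0.6, -0.8, 1.1]
width: 0.599
finger_force: 0.0
```

Emit:
step_arm([
  [-0.834,0.741,0,0,0,0.077],
  [-0.834,0.741,0,0,0,0.077],
  [-0.834,0.741,0,0,0,0.077],
  [-0.834,0.741,0,0,0,0.077],
  [-0.834,0.741,0,0,0,0.077],
  [-0.834,0.741,0.417,0,0,0.077],
  [-0.834,0.741,0.417,0,0,0.077],
  [-0.834,0.741,0.417,0,0,0.077],
  [-0.834,0.741,0.417,0,0,0.077],
  [-0.834,0.741,0.417,0,0,0.077],
  [-0.834,0.741,0.417,0,0,0.077],
  [-0.834,0.741,0.417,0,0,0.077],
  [-0.834,0.741,0.417,0,0,0.077],
])

```text
t: 52.08
eef_pos: [680.6, -189.2, 52.1]
tool_rot: [2.51, 1.887, 0.002]
force: [0.1, 0.5, 0.6]
width: 0.598
finger_force: 0.0
```

```bash
python3 look.py;python3 -c "
from h import *
plan([(679.5,-189.3,21,-16.2)])"
```

```text
t 52.08 pos [ 680.6 -189.2   52.1] yawy -16.1 F [0.1 0.5 0.6] w 0.598 ff 0.0 j [-0.04  0.86  0.47  1.55 -0.47  0.85  0.32]
[448. 186.] 65 [ 680.5 -335.    25.3] 58.1 21.5 37.3 [ 677.6 -331.8]
[452. 246.] 157 [ 528.6 -337.8   29.1] 35.2 23.8 -76.7 [ 528.4 -336.6]
[453. 271.] 239 [ 466.3 -334.3   28.9] 66.1 23.6 -80.4 [ 467.9 -338. ]
[452. 300.] 309 [ 399.2 -335.3   29. ] 66.9 28.8 89.2 [ 399.8 -333.9]
CALL
   [-0.003, -0.008, 0.257, 0.0, 0.0, 0.0] x 1
```

View pics/cur.png

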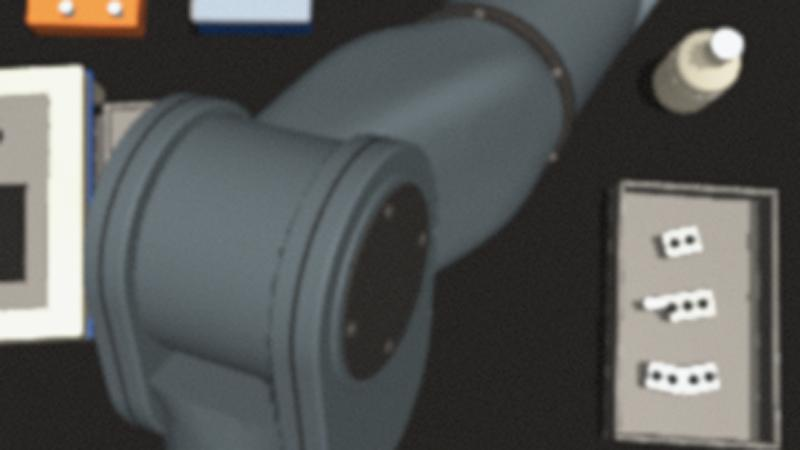

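Emit:
step_arm([
  [-0.002,-0.006,0.258,0,0,0],
  [-0.002,-0.006,0.258,0,0,0],
  [-0.002,-0.006,0.258,0,0,0],
  [-0.002,-0.006,0.258,0,0,0],
  [-0.002,-0.006,0.258,0,0,0],
  [-0.002,-0.006,0.258,0,0,0],
])

```text
t: 52.63
eef_pos: [679.9, -189.6, 21.1]
tool_rot: [2.51, 1.887, 0.001]
force: [-0.1, 0.3, 0.8]
width: 0.6
finger_force: 0.0
```

Emit:
step_arm([
  [0,0,0,0,0,0],
  [0,0,0,0,0,0],
  [0,0,0,0,0,0],
  [0,0,0,0,0,0],
  [0,0,0,0,0,0],
  [0,0,0,0,0,0],
  [0,0,0,0,0,0],
  [0,0,0,0,0,0],
  [0,0,0,0,0,0],
], hand=-1)

```text
t: 53.38
eef_pos: [679.7, -189.4, 20.6]
tool_rot: [2.511, 1.887, 0.001]
force: [-0.4, 0.9, 4.4]
width: 0.269
finger_force: 41.0
```

```bash
python3 -c "
from h import *
st();x,y=wp(-35.5,-63);p=cur()[0];print(x,y);plan([(p[0],p[1],105,-16.2),(x,y,105,4.67),(x,y,75,4.67)],vmax=35)"
```

```text
t 53.38 pos [ 679.7 -189.4   20.6] yawy -16.1 F [-0.4  0.9  4.4] w 0.269 ff 41.0 j [-0.03  0.9   0.44  1.56 -0.49  0.79  0.33]
516.247104101188 161.2188589491957
CALL
   [0.0, 0.0, -0.703, 0.0, 0.0, 0.0] x 3
   [0.809, -0.706, -0.704, 0.0, 0.0, -0.077] x 4
CALL
   [0.888, -0.605, 0.0, 0.0, 0.0, -0.077] x 4
CALL
   [0.955, -0.493, 0.0, 0.0, 0.0, -0.077] x 4
   [0.955, -0.493, 0.25, 0.0, 0.0, -0.077] x 1
```

Emit:
step_arm([
  [0,0,-0.703,0,0,0],
  [0,0,-0.703,0,0,0],
  [0,0,-0.703,0,0,0],
  [0,0,-0.703,0,0,0],
  [0.809,-0.706,-0.703,0,0,-0.077],
  [0.809,-0.706,-0.703,0,0,-0.077],
  [0.809,-0.706,-0.703,0,0,-0.077],
  [0.809,-0.706,-0.703,0,0,-0.077],
])

```text
t: 54.05
eef_pos: [621.3, -62.9, 102.1]
tool_rot: [-2.378, -2.039, 0.001]
force: [0.5, 1.5, -2.0]
width: 0.267
finger_force: 40.2
```

Emit:
step_arm([
  [0.888,-0.605,0,0,0,-0.077],
  [0.888,-0.605,0,0,0,-0.077],
  [0.888,-0.605,0,0,0,-0.077],
  [0.888,-0.605,0,0,0,-0.077],
])

```text
t: 54.38
eef_pos: [566.1, 53.2, 102.4]
tool_rot: [-2.25, -2.181, 0.002]
force: [-0.5, 0.8, -2.3]
width: 0.271
finger_force: 40.2
```

Emit:
step_arm([
  [0.955,-0.493,0,0,0,-0.077],
  [0.955,-0.493,0,0,0,-0.077],
  [0.955,-0.493,0,0,0,-0.077],
  [0.955,-0.493,0,0,0,-0.077],
  [0.955,-0.493,0,0,0,-0.077],
  [0.955,-0.493,0,0,0,-0.077],
  [0.955,-0.493,0,0,0,-0.077],
  [0.955,-0.493,0,0,0,-0.077],
  [0.955,-0.493,0,0,0,-0.077],
  [0.955,-0.493,0,0,0,-0.077],
  [0.955,-0.493,0,0,0,-0.077],
  [0.955,-0.493,0,0,0,-0.077],
])

```text
t: 55.38
eef_pos: [515.9, 160.8, 104.3]
tool_rot: [2.13, 2.309, -0.0]
force: [0.5, 0.8, -0.9]
width: 0.264
finger_force: 40.2
```

```bash
python3 -c "
from h import *
st();tf();x,y=wp(-35.5,-63);plan([(x,y,41.2,4.67)],vmax=30)
im,d,m=cam('scene');P=pts(d,m);traycar(P,39,50)
cv2.imwrite('pics/s2.png',cv2.resize(im[90:200,290:480,::-1],None,fx=4,fy=4,interpolation=2))"
```

```text
t 55.38 pos [515.9 160.8 104.3] yawy 4.6 F [ 0.5  0.8 -0.9] w 0.264 ff 40.2 j [-0.68  0.59  0.45  1.97 -0.4   0.67  0.1 ]
tray xy [-35.85 -63.37] F tray [0.6 0.8]
CALL
   [0.003, 0.003, 0.526, 0.0, 0.0, 0.0] x 3
TRAY car n 115 c -85.7 -74.2 size 26.4 58.5 ang 0.0 mean [-84.4 -79.6]
TRAY car n 159 c 14.1 -69.0 size 26.5 69.0 ang 0.5 mean [ 15.8 -71.4]
TRAY car n 173 c 64.0 -70.0 size 68.4 30.0 ang 89.3 mean [ 66.4 -71.6]
```

View pics/s2.png

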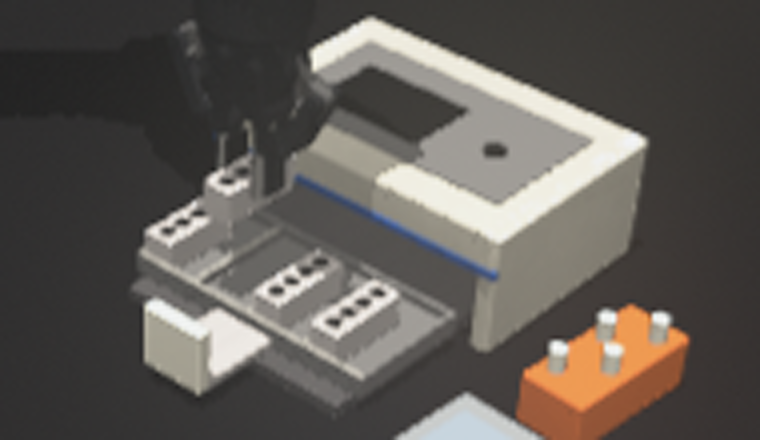

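Emit:
step_arm([
  [0.003,0.003,0.2,0,0,0],
  [0.003,0.003,0.35,0,0,0],
  [0.003,0.003,0.45,0,0,0],
  [0.003,0.003,0.524,0,0,0],
  [0.003,0.003,0.524,0,0,0],
  [0.003,0.003,0.524,0,0,0],
  [0.003,0.003,0.524,0,0,0],
  [0.003,0.003,0.524,0,0,0],
])

```text
t: 56.1
eef_pos: [516.4, 161.6, 41.7]
tool_rot: [2.129, 2.309, 0.001]
force: [-1.1, -0.7, -0.1]
width: 0.267
finger_force: 41.1
```

Emit:
step_arm([
  [0,-0.01,0,0,0,0],
  [0,-0.02,0,0,0,0],
  [0,-0.03,0,0,0,0],
  [0,-0.03,0,0,0,0],
  [0,-0.03,0,0,0,0],
  [-0.01,-0.03,0,0,0,0],
  [-0.02,-0.03,0,0,0,0],
  [-0.03,-0.03,0,0,0,0],
  [-0.04,-0.035,0,0,0,0],
  [-0.05,-0.035,0,0,0,0],
  [-0.05,-0.035,0,0,0,0],
  [-0.05,-0.035,0,0,0,0],
])

```text
t: 57.1
eef_pos: [514.3, 157.9, 42.0]
tool_rot: [2.127, 2.311, 0.008]
force: [5.3, 7.4, -1.6]
width: 0.269
finger_force: 40.9
```

```bash
python3 -c "
from h import *
st();tf()"
```

```text
t 57.1 pos [514.3 157.9  42. ] yawy 4.7 F [ 5.3  7.4 -1.6] w 0.269 ff 40.9 j [-0.62  0.68  0.36  2.02 -0.47  0.52  0.17]
tray xy [-37.73 -66.11] F tray [5.9 7. ]
```

Emit:
step_arm([
  [0,-0.01,0,0,0,0],
  [0,-0.01,0,0,0,0],
  [0,-0.01,0,0,0,0],
])

```text
t: 57.35
eef_pos: [514.2, 157.9, 42.1]
tool_rot: [2.126, 2.31, 0.01]
force: [8.8, 8.6, -5.7]
width: 0.271
finger_force: 40.6
```

Emit:
step_arm([
  [0,0,0,0,0,0],
  [0,0,0,0,0,0],
  [0,0,0,0,0,0],
  [0,0,0,0,0,0],
  [0,0,0,0,0,0],
  [0,0.028,0,0,0,0],
  [0,0.028,0,0,0,0],
  [0,0.028,0,0,0,0],
  [0,0.028,0,0,0,0],
  [0,0.028,-0.15,0,0,0],
  [0,0.028,-0.32,0,0,0],
  [0,0.028,-0.32,0,0,0],
  [0,0.028,-0.32,0,0,0],
  [0,0.028,-0.32,0,0,0],
  [0,0.028,-0.32,0,0,0],
], hand=-0.2)

```text
t: 58.6
eef_pos: [514.0, 155.4, 79.1]
tool_rot: [-2.129, -2.309, 0.002]
force: [-0.4, 0.6, -0.9]
width: 0.402
finger_force: 0.0
```

```bash
python3 -c "
from h import *
st();tf();x,y=wp(-37.6,-16);plan([(x,y,80,4.67),(x,y,47,4.67)])"
```

```text
t 58.6 pos [514.  155.4  79.1] yawy 4.7 F [-0.4  0.6 -0.9] w 0.402 ff 0.0 j [-0.65  0.62  0.42  1.99 -0.43  0.61  0.13]
tray xy [-38.17 -68.6 ] F tray [-0.4  0.6]
CALL
   [0.438, 0.005, -0.007, 0.0, 0.0, 0.0] x 2
   [0.438, 0.005, 0.268, 0.0, 0.0, 0.0] x 1
```

Emit:
step_arm([
  [0.438,0.005,0,0,0,0],
  [0.438,0.005,0,0,0,0],
  [0.438,0.005,0,0,0,0],
  [0.438,0.005,0,0,0,0],
  [0.438,0.005,0,0,0,0],
  [0.438,0.005,0.26,0,0,0],
  [0.438,0.005,0.26,0,0,0],
  [0.438,0.005,0.26,0,0,0],
  [0.438,0.005,0.26,0,0,0],
  [0.438,0.005,0.26,0,0,0],
  [0.438,0.005,0.26,0,0,0],
], hand=-1)

```text
t: 59.52
eef_pos: [511.5, 207.8, 49.6]
tool_rot: [2.13, 2.309, 0.002]
force: [0.2, -0.1, 0.1]
width: 0.003
finger_force: 0.0
```

Emit:
step_arm([
  [-0.02,0,0,0,0,0],
  [-0.04,0,0,0,0,0],
  [-0.05,0,0,0,0,0],
  [-0.05,0,0,0,0,0],
  [-0.05,0,0,0,0,0],
  [-0.05,0,0,0,0,0],
])

```text
t: 60.02
eef_pos: [511.6, 202.1, 48.8]
tool_rot: [2.129, 2.31, 0.001]
force: [-0.4, 2.1, 1.2]
width: -0.001
finger_force: 1.1
```

```bash
python3 -c "
from h import *
st();tf()"
```

```text
t 60.02 pos [511.6 202.1  48.8] yawy 4.7 F [-0.4  2.1  1.2] w -0.001 ff 1.1 j [-0.71  0.68  0.39  1.98 -0.47  0.56  0.08]
tray xy [-36.83 -21.85] F tray [-0.2  2.1]
```

Emit:
step_arm([
  [-0.01,0,0,0,0,0],
  [-0.02,0,0,0,0,0],
  [-0.025,0,0,0,0,0],
  [-0.025,0,0,0,0,0],
  [-0.025,0,0,0,0,0],
])

```text
t: 60.43
eef_pos: [511.6, 201.9, 48.8]
tool_rot: [-2.125, -2.311, -0.004]
force: [-0.1, 11.0, 3.0]
width: -0.0
finger_force: 5.4
```

```bash
python3 -c "
from h import *
st();tf()"
```

```text
t 60.43 pos [511.6 201.9  48.8] yawy 4.8 F [-0.1 11.   3. ] w -0.0 ff 5.4 j [-0.71  0.68  0.39  1.98 -0.47  0.56  0.09]
tray xy [-36.81 -22.07] F tray [ 0.8 11. ]
```

Emit:
step_arm([
  [0.08,0,0,0,0,0],
  [0.08,0,0,0,0,0],
  [0.08,0.2,0,0,0,0],
  [0.08,0.413,0,0,0,0],
  [0.08,0.413,0,0,0,0],
  [0.08,0.413,0,0,0,0],
  [0.08,0.413,0,0,0,0],
  [0.08,0.413,0,0,0,0],
  [0.05,0.413,0,0,0,0],
  [0.03,0.413,0,0,0,0],
  [0.015,0.413,0,0,0,0],
  [0,0.413,0,0,0,0],
  [0,0.413,0,0,0,0],
  [0,0.413,0,0,0,0],
])

```text
t: 61.6
eef_pos: [560.5, 205.9, 49.0]
tool_rot: [-2.125, -2.31, -0.004]
force: [-1.3, 8.3, 2.8]
width: -0.003
finger_force: 4.6
```

Emit:
step_arm([
  [0.08,0,0,0,0,0],
  [0.08,0,0,0,0,0],
  [0.08,0.2,0,0,0,0],
  [0.08,0.417,0,0,0,0],
  [0.08,0.417,0,0,0,0],
  [0.08,0.417,0,0,0,0],
  [0.08,0.417,0,0,0,0],
  [0.08,0.417,0,0,0,0],
  [0.05,0.417,0,0,0,0],
  [0.03,0.417,0,0,0,0],
  [0.015,0.417,0,0,0,0],
  [0,0.417,0,0,0,0],
  [0,0.417,0,0,0,0],
  [0,0.417,0,0,0,0],
])

```text
t: 62.77
eef_pos: [610.3, 209.9, 49.0]
tool_rot: [-2.125, -2.31, -0.004]
force: [-1.9, 9.1, 3.4]
width: 0.003
finger_force: 4.2
```

Emit:
step_arm([
  [0.08,0,0,0,0,0],
  [0.08,0,0,0,0,0],
  [0.08,-0.3,0,0,0,0],
  [0.08,-0.6,0,0,0,0],
  [0.08,-0.9,0,0,0,0],
  [0.08,-0.9,0,0,0,0],
])

```text
t: 63.27
eef_pos: [494.0, 206.2, 47.9]
tool_rot: [-2.125, -2.307, 0.012]
force: [-1.1, 0.5, -1.5]
width: -0.002
finger_force: 0.0
```

```bash
python3 -c "
from h import *
st();tf();x,y=wp(-86.5,-14);x2,y2=wp(-86.5,-24);plan([(x,y,48.8,4.67),(x2,y2,48.8,4.67)])"
```

```text
t 63.27 pos [494.  206.2  47.9] yawy 4.7 F [-1.1  0.5 -1.5] w -0.002 ff 0.0 j [-0.73  0.67  0.39  2.01 -0.47  0.55  0.07]
tray xy [-53.98 -16.38] F tray [-1.1  0.6]
CALL
   [0.02, -0.271, -0.005, -0.006, 0.0, 0.0] x 1
   [-0.063, -0.271, -0.005, -0.006, 0.0, 0.0] x 1
```

Emit:
step_arm([
  [0.02,-0.15,0,0,0,0],
  [0.02,-0.265,0,0,0,0],
  [0.02,-0.265,0,0,0,0],
  [0.02,-0.265,0,0,0,0],
  [0.02,-0.265,0,0,0,0],
  [0.02,-0.265,0,0,0,0],
  [-0.02,-0.265,0,0,0,0],
  [-0.04,-0.265,0,0,0,0],
  [-0.06,-0.265,0,0,0,0],
  [-0.07,-0.265,0,0,0,0],
  [-0.07,-0.265,0,0,0,0],
  [-0.07,-0.265,0,0,0,0],
])

```text
t: 64.27
eef_pos: [472.0, 198.6, 48.9]
tool_rot: [-2.127, -2.31, -0.004]
force: [0.2, 6.5, 1.4]
width: 0.0
finger_force: 3.7
```

```bash
python3 -c "
from h import *
st();tf()"
```

```text
t 64.27 pos [472.  198.6  48.9] yawy 4.7 F [0.2 6.5 1.4] w 0.0 ff 3.7 j [-0.73  0.65  0.37  2.08 -0.48  0.5   0.09]
tray xy [-76.53 -22.16] F tray [0.7 6.5]
```

Emit:
step_arm([
  [0.06,0,0,0,0,0],
  [0.06,0,0,0,0,0],
  [0.06,0,0,0,0,0],
  [0.06,0,-0.3,0,0,0],
  [0.06,0,-0.6,0,0,0],
  [0.06,0,-0.7,0,0,0],
  [0.06,0,-0.7,0,0,0],
  [0.06,0,-0.7,0,0,0],
  [0.06,0,-0.7,0,0,0],
  [0.06,0,-0.7,0,0,0],
])

```text
t: 65.1
eef_pos: [470.2, 203.6, 131.5]
tool_rot: [-2.129, -2.309, 0.003]
force: [0.1, -0.4, 0.2]
width: 0.0
finger_force: 0.0
```

```bash
python3 -c "
from h import *
st();plan([(540,-60,130,60)])"
```

```text
t 65.1 pos [470.2 203.6 131.5] yawy 4.6 F [ 0.1 -0.4  0.2] w 0.0 ff 0.0 j [-0.84  0.53  0.5   2.01 -0.39  0.7  -0.01]
CALL
   [-0.746, 0.134, 0.005, 0.0, 0.0, -0.205] x 3
CALL
   [-0.75, -0.109, 0.005, 0.0, 0.0, -0.205] x 3
CALL
   [-0.677, -0.341, 0.005, 0.0, 0.0, -0.205] x 3
```

Emit:
step_arm([
  [-0.746,0.134,0,0,0,-0.205],
  [-0.746,0.134,0,0,0,-0.205],
  [-0.746,0.134,0,0,0,-0.205],
], hand=-0.1)

```text
t: 65.35
eef_pos: [495.1, 108.9, 132.0]
tool_rot: [1.73, 2.62, -0.005]
force: [-0.5, -0.8, 0.2]
width: 0.416
finger_force: 0.0
```

Emit:
step_arm([
  [-0.75,-0.109,0,0,0,-0.205],
  [-0.75,-0.109,0,0,0,-0.205],
  [-0.75,-0.109,0,0,0,-0.205],
])

```text
t: 65.6
eef_pos: [518.2, 20.0, 132.1]
tool_rot: [1.29, 2.863, -0.005]
force: [1.1, -1.5, 0.9]
width: 0.45
finger_force: 0.0
```

Emit:
step_arm([
  [-0.677,-0.341,0,0,0,-0.205],
  [-0.677,-0.341,0,0,0,-0.205],
  [-0.677,-0.341,0,0,0,-0.205],
  [-0.677,-0.341,0,0,0,-0.205],
  [-0.677,-0.341,0,0,0,-0.205],
  [-0.677,-0.341,0,0,0,-0.205],
  [-0.677,-0.341,0,0,0,-0.205],
  [-0.677,-0.341,0,0,0,-0.205],
])

```text
t: 66.27
eef_pos: [540.5, -58.1, 132.4]
tool_rot: [-0.811, -3.034, -0.0]
force: [-0.4, 0.1, 0.5]
width: 0.451
finger_force: 0.0
```

```bash
python3 look.py; python3 -c "
from h import *
im,d,m=cam('scene');P=pts(d,m);print('scene');traycar(P,39,50)
cv2.imwrite('pics/s3.png',cv2.resize(im[90:200,290:480,::-1],None,fx=4,fy=4,interpolation=2))
plan([(559,58.2,110,94.67),(559,58.2,51,94.67)])"
```

```text
t 66.27 pos [540.5 -58.1 132.4] yawy 60.1 F [-0.4  0.1  0.5] w 0.451 ff 0.0 j [-0.1   0.52  0.18  1.93 -0.14  0.71  1.21]
[449. 187.] 67 [ 680.5 -337.3   25.6] 59.5 25.5 42.5 [ 676.8 -333.2]
[452. 246.] 157 [ 528.8 -338.6   29. ] 34.8 23.8 -76.8 [ 528.3 -336.9]
[453. 271.] 238 [ 466.4 -334.6   29. ] 66.4 23.6 -80.4 [ 467.9 -337.8]
[452. 300.] 307 [ 399.2 -335.3   28.9] 67.8 28.8 89.3 [ 399.6 -334. ]
handle ((585.5634765625, 84.15452575683594), (117.10047149658203, 37.41071319580078), 45.19506072998047) 115
traywalls ((539.229736328125, 149.4598388671875), (230.76385498046875, 148.5142822265625), 1.1933844089508057) 795
TRAY car n 270 c 64.3 -66.6 size 66.6 25.1 ang 89.4 mean [ 63.8 -66.4]
TRAY car n 273 c 14.1 -67.1 size 24.3 63.6 ang 0.5 mean [ 13.8 -67.2]
TRAY car n 289 c -36.0 -67.3 size 65.1 24.5 ang 89.9 mean [-36.3 -67.6]
TRAY car n 287 c -85.8 -66.8 size 64.4 24.0 ang 89.8 mean [-86. -67.]
scene
TRAY car n 147 c -85.6 -69.6 size 29.0 70.6 ang 1.0 mean [-83.8 -71.2]
TRAY car n 154 c -34.1 -68.9 size 68.6 29.0 ang 88.2 mean [-33.6 -71.1]
TRAY car n 161 c 15.7 -68.6 size 69.8 27.4 ang 86.4 mean [ 16.3 -71.1]
TRAY car n 171 c 64.1 -68.6 size 27.2 70.4 ang 0.1 mean [ 65.8 -71.3]
CALL
   [0.353, 0.92, 0.188, 0.0, 0.0, -0.384] x 5
   [0.353, 0.92, 0.68, 0.0, 0.0, -0.384] x 2
```

View pics/s3.png

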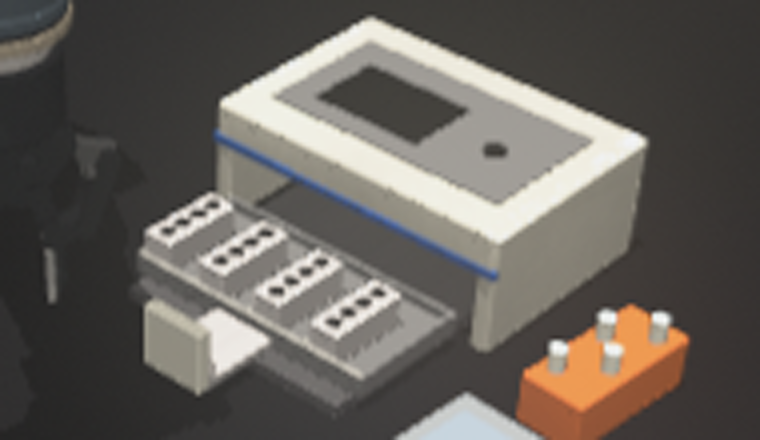

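```bash
python3 -c "
from h import *
x,y=wp(0,-200);print(x,y);plan([(x,y,110,4.67),(x,y,48,4.67)])"
```

```text
562.7833318612957 27.563969379605368
CALL
   [0.198, 0.714, 0.188, 0.0, 0.0, 0.616] x 8
   [0.198, 0.714, 0.705, 0.0, 0.0, 0.616] x 2
```

Emit:
step_arm([
  [0.198,0.714,0.188,0,0,0.616],
  [0.198,0.714,0.188,0,0,0.616],
  [0.198,0.714,0.188,0,0,0.616],
  [0.198,0.714,0.188,0,0,0.616],
  [0.198,0.714,0.188,0,0,0.616],
  [0.198,0.714,0.188,0,0,0.616],
  [0.198,0.714,0.188,0,0,0.616],
  [0.198,0.714,0.188,0,0,0.616],
  [0.198,0.714,0.188,0,0,0.616],
  [0.198,0.714,0.188,0,0,0.616],
  [0.198,0.714,0.188,0,0,0.616],
  [0.198,0.714,0.5,0,0,0.616],
  [0.198,0.714,0.705,0,0,0.616],
  [0.198,0.714,0.705,0,0,0.616],
  [0.198,0.714,0.705,0,0,0.616],
  [0.198,0.714,0.705,0,0,0.616],
  [0.198,0.714,0.705,0,0,0.616],
  [0.198,0.714,0.705,0,0,0.616],
], hand=-1)

```text
t: 67.87
eef_pos: [563.9, 26.3, 49.5]
tool_rot: [2.13, 2.307, 0.003]
force: [0.3, 1.4, 0.2]
width: 0.003
finger_force: 0.0
```

Emit:
step_arm([
  [0.02,0,0,0,0,0],
  [0.03,0,0,0,0,0],
  [0.04,0,0,0,0,0],
  [0.05,0,0,0,0,0],
  [0.06,0,0,0,0,0],
  [0.07,0,0,0,0,0],
  [0.08,0,0,0,0,0],
  [0.09,0,0,0,0,0],
  [0.09,0,0,0,0,0],
  [0.09,0,0,0,0,0],
])

```text
t: 68.7
eef_pos: [562.1, 37.1, 48.0]
tool_rot: [2.131, 2.308, -0.0]
force: [-1.2, -0.4, 0.6]
width: 0.001
finger_force: 0.0
```

```bash
python3 -c "
from h import *
st();tf()"
```

```text
t 68.7 pos [562.1  37.1  48. ] yawy 4.6 F [-1.2 -0.4  0.6] w 0.001 ff 0.0 j [-0.4   0.7   0.4   1.95 -0.46  0.58  0.39]
tray xy [ 1.2000e-01 -1.9044e+02] F tray [-1.2 -0.3]
```

Emit:
step_arm([
  [0.01,0,0,0,0,0],
  [0.02,0,0,0,0,0],
  [0.03,0,0,0,0,0],
  [0.04,0,0,0,0,0],
  [0.05,0,0,0,0,0],
  [0.063,0,0,0,0,0],
  [0.078,0,0,0,0,0],
  [0.093,0,0,0,0,0],
  [0.108,0,0,0,0,0],
  [0.123,0,0,0,0,0],
  [0.138,0,0,0,0,0],
  [0.153,0,0,0,0,0],
  [0.168,0,0,0,0,0],
  [0.183,0,0,0,0,0],
  [0.198,0,0,0,0,0],
  [0.213,0,0,0,0,0],
  [0.228,0,0,0,0,0],
  [0.243,0,0,0,0,0],
  [0.256,0,0,0,0,0],
  [0.265,0,0,0,0,0],
])

```text
t: 70.37
eef_pos: [559.5, 69.0, 48.0]
tool_rot: [-2.131, -2.308, 0.0]
force: [-0.8, -3.5, -0.7]
width: -0.001
finger_force: 1.3
```

```bash
python3 -c "
from h import *
st();tf();im,d,m=cam('scene');P=pts(d,m);traycar(P,39,50)"
```

```text
t 70.37 pos [559.5  69.   48. ] yawy 4.6 F [-0.8 -3.5 -0.7] w -0.001 ff 1.3 j [-0.46  0.7   0.4   1.95 -0.47  0.59  0.34]
tray xy [ 9.0000e-02 -1.5839e+02] F tray [-1.1 -3.5]
TRAY car n 107 c -34.1 -33.5 size 57.5 29.7 ang 83.7 mean [-33.1 -33.7]
TRAY car n 158 c 15.8 -42.8 size 69.4 28.4 ang 88.7 mean [ 16.6 -44.7]
TRAY car n 165 c 64.4 -40.6 size 27.5 72.8 ang 0.7 mean [ 65.7 -43.3]
```

Emit:
step_arm([
  [0.008,0,0,0,0,0],
  [0.02,0,0,0,0,0],
  [0.035,0,0,0,0,0],
  [0.05,0,0,0,0,0],
  [0.065,0,0,0,0,0],
  [0.08,0,0,0,0,0],
  [0.095,0,0,0,0,0],
  [0.11,0,0,0,0,0],
  [0.125,0,0,0,0,0],
  [0.14,0,0,0,0,0],
  [0.155,0,0,0,0,0],
  [0.17,0,0,0,0,0],
  [0.185,0,0,0,0,0],
  [0.2,0,0,0,0,0],
  [0.215,0,0,0,0,0],
  [0.23,0,0,0,0,0],
  [0.245,0,0,0,0,0],
  [0.26,0,0,0,0,0],
  [0.272,0,0,0,0,0],
  [0.28,0,0,0,0,0],
])

```text
t: 72.08
eef_pos: [556.8, 102.6, 48.0]
tool_rot: [-2.131, -2.308, 0.0]
force: [-1.9, -3.3, 1.2]
width: -0.005
finger_force: 1.3
```

Emit:
step_arm([
  [0.008,0,0,0,0,0],
  [0.02,0,0,0,0,0],
  [0.035,0,0,0,0,0],
  [0.05,0,0,0,0,0],
  [0.065,0,0,0,0,0],
  [0.08,0,0,0,0,0],
  [0.095,0,0,0,0,0],
  [0.11,0,0,0,0,0],
  [0.125,0,0,0,0,0],
  [0.14,0,0,0,0,0],
  [0.155,0,0,0,0,0],
  [0.17,0,0,0,0,0],
  [0.185,0,0,0,0,0],
  [0.2,0,0,0,0,0],
  [0.215,0,0,0,0,0],
  [0.23,0,0,0,0,0],
  [0.245,0,0,0,0,0],
  [0.26,0,0,0,0,0],
  [0.272,0,0,0,0,0],
  [0.28,0,0,0,0,0],
])

```text
t: 73.75
eef_pos: [554.2, 136.1, 48.0]
tool_rot: [-2.131, -2.308, -0.0]
force: [-2.5, -3.2, -0.3]
width: -0.003
finger_force: 1.3
```

```bash
python3 -c "
from h import *
st();tf()"
```

```text
t 73.75 pos [554.2 136.1  48. ] yawy 4.6 F [-2.5 -3.2 -0.3] w -0.003 ff 1.3 j [-0.59  0.71  0.42  1.93 -0.49  0.6   0.23]
tray xy [  0.28 -91.13] F tray [-2.7 -3. ]
```

Now about 15 mm remains; go in small steps until the stop resists.

Emit:
step_arm([
  [0.008,0,0,0,0,0],
  [0.016,0,0,0,0,0],
  [0.024,0,0,0,0,0],
  [0.032,0,0,0,0,0],
  [0.04,0,0,0,0,0],
  [0.048,0,0,0,0,0],
  [0.056,0,0,0,0,0],
  [0.064,0,0,0,0,0],
  [0.072,0,0,0,0,0],
  [0.08,0,0,0,0,0],
  [0.088,0,0,0,0,0],
  [0.096,0,0,0,0,0],
  [0.104,0,0,0,0,0],
  [0.112,0,0,0,0,0],
  [0.12,0,0,0,0,0],
  [0.125,0,0,0,0,0],
  [0.13,0,0,0,0,0],
  [0.135,0,0,0,0,0],
  [0.135,0,0,0,0,0],
  [0.135,0,0,0,0,0],
])

```text
t: 75.42
eef_pos: [553.0, 151.4, 48.0]
tool_rot: [2.132, 2.307, -0.001]
force: [-2.1, -4.5, -0.3]
width: -0.001
finger_force: 2.3
```

```bash
python3 -c "
from h import *
st();tf()"
```

```text
t 75.42 pos [553.  151.4  48. ] yawy 4.5 F [-2.1 -4.5 -0.3] w -0.001 ff 2.3 j [-0.62  0.71  0.42  1.92 -0.49  0.61  0.21]
tray xy [  0.3  -75.77] F tray [-2.5 -4.4]
```

Emit:
step_arm([
  [0.006,0,0,0,0,0],
  [0.012,0,0,0,0,0],
  [0.018,0,0,0,0,0],
  [0.024,0,0,0,0,0],
  [0.03,0,0,0,0,0],
  [0.03,0,0,0,0,0],
  [0.03,0,0,0,0,0],
])

```text
t: 76.0
eef_pos: [552.9, 151.5, 48.1]
tool_rot: [2.133, 2.302, -0.004]
force: [-1.0, -14.9, 0.2]
width: -0.001
finger_force: 7.4
```

```bash
python3 -c "
from h import *
st();tf()"
```

```text
t 76.0 pos [552.9 151.5  48.1] yawy 4.4 F [ -1.  -14.9   0.2] w -0.001 ff 7.4 j [-0.62  0.71  0.43  1.92 -0.49  0.61  0.2 ]
tray xy [  0.27 -75.64] F tray [ -2.2 -14.7]
```

Emit:
step_arm([
  [-0.01,0,0,0,0,0],
  [-0.03,0,0,0,0,0],
  [-0.1,0,0,0,0,0],
  [-0.3,0,0,0,0,0],
  [-0.5,0,0,0,0,0],
  [-0.5,0,-0.4,0,0,0],
  [-0.9,0,-0.8,0,0,0],
  [-0.9,0,-0.9,0,0,0],
  [-0.9,0,-0.9,0,0,0],
  [-0.9,0,-0.9,0,0,0],
])

```text
t: 76.83
eef_pos: [563.0, 46.8, 158.3]
tool_rot: [2.132, 2.304, 0.007]
force: [0.4, 0.7, -0.5]
width: -0.002
finger_force: 0.0
```

Emit:
step_arm([
  [-0.9,-0.3,0,0,0,0],
  [-0.9,-0.3,0,0,0,0],
  [-0.9,-0.3,0,0,0,0],
  [-0.9,-0.3,0,0,0,0],
  [-0.9,-0.3,0,0,0,0],
  [-0.9,-0.3,0,0,0,0],
])

```text
t: 77.33
eef_pos: [534.1, -61.0, 155.1]
tool_rot: [-2.129, -2.308, -0.001]
force: [0.8, 0.2, -0.2]
width: -0.002
finger_force: 0.0
```

```bash
python3 look.py; python3 -c "
from h import *
im,d,m=cam('scene');P=pts(d,m);Z=P[...,2]
D=P[...,:2]-W0; c,s=np.cos(WY),np.sin(WY); X=c*D[...,0]+s*D[...,1]; Y=-s*D[...,0]+c*D[...,1]
M=((Z>39)&(Z<50)&(abs(X)<104)&(Y>-20)&(Y<100)).astype(np.uint8); n,L,s_,_=cv2.connectedComponentsWithStats(M)
for i in range(1,n):
    if s_[i,4]>15: print(s_[i,4],np.percentile(X[L==i],[3,97]).round(1),np.percentile(Y[L==i],[3,97]).round(1))
g=cv2.convertScaleAbs(im[90:200,290:480,::-1],alpha=1.6)
cv2.imwrite('pics/s4.png',cv2.resize(g,None,fx=4,fy=4,interpolation=2))"
```

```text
t 77.33 pos [534.1 -61.  155.1] yawy 4.6 F [ 0.8  0.2 -0.2] w -0.002 ff 0.0 j [-0.31  0.52  0.51  1.92 -0.35  0.78  0.48]
[448. 186.] 63 [ 681.1 -335.7   26.7] 58.4 23.8 38.2 [ 677.5 -332.3]
[452. 246.] 156 [ 528.9 -338.4   28.7] 35.1 23.9 -76.4 [ 528.4 -336.9]
[453. 271.] 239 [ 466.4 -334.7   28.8] 67.2 23.7 -80.4 [ 468.  -337.8]
[452. 300.] 308 [ 399.2 -335.5   28.9] 68.8 28.8 89.2 [ 399.7 -333.8]
handle ((550.9743041992188, 166.416259765625), (48.48493957519531, 11.129281997680664), 4.128476142883301) 108
27 [-95.8 -72.5] [ 5.4 17.5]
31 [-47.  -24.2] [ 4.8 17.6]
25 [ 3.4 27.8] [ 6.4 17.9]
29 [51.6 77.3] [ 6.8 18.5]
```

View pics/s4.png

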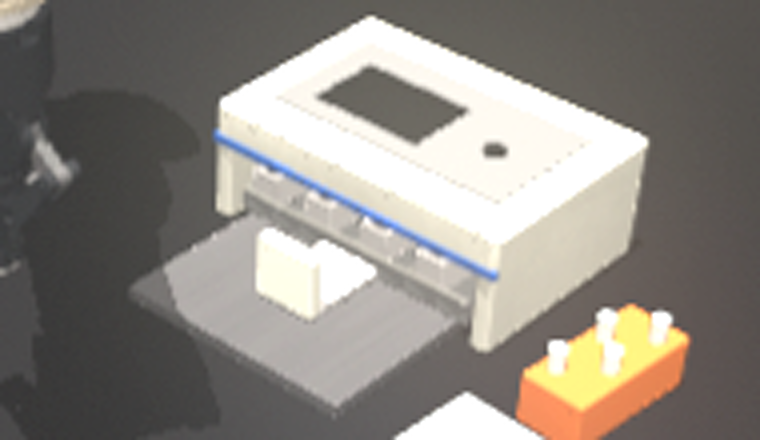

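```bash
python3 -c "
from plant import bot
print(bot.close_job())"
```

```text
the job is handed in; nothing more can be done
None
```

The job is handed in. The stub, chipped and bent carriers are in the scrap bin (no short one was there), all four sound carriers were force-checked snug against both stops before the tray was pushed fully home, and a last camera look, which shows only their front ends, agreed.

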